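# Make the wood lathe ready to start

## Robot

A 6-joint arm with a two-finger parallel gripper is mounted at the origin on the work surface. World frame = base frame: x ahead of the robot, y to its left, z up, the work surface at z = 0. Lengths are in m, angles in rad, forces in N, time in s.
With the tool pointing down it reaches from about 0.35 to 0.85 m from the base axis. Payload 8.1 kg.
Tool frame: the origin (TCP) lies on the mounting face of the last link; the fingertips stand 186 mm ahead of it and the grasp point (between the pads) lies 167 mm ahead of it; y points along the fingers, x is the direction in which the jaws open and shut, and the axes are right-handed (so a half turn about y gives the same grasp; the last joint's range is limited). The gripper opens to 93 mm and grips with 3 to 60 N. Pads are 15 mm wide; open, the fingers measure 128 mm over their backs; the gripper's body (75 mm by 188 mm) begins 65 mm behind the grasp point.
Start: joints at [1.099, 0.13, 1.488, -0, 1.523, -0.085], TCP at [0.226, 0.556, 0.405] pointing down, gripper open.
Joint ranges: [-2.96, 2.96], [-0.89, 2.26], [0.02, 2.5], [-1.34, 4.48], [0, 2.73], [-2.66, 2.66]. Speed limits (rad/s): [2.39, 2.39, 2.79, 3.14, 3.14, 3.14].

## Interface

Orientations are given as a rotation vector (axis times angle).
In Python, from plant import robot, imaging gives the robot as it stands.
- The arm moves only by the shell command python3 -m inch 'ROWS' [OPENING] [FORCE]. ROWS is JSON, a list of rows, each an object of numbers: "x", "y", "z": the shift along the tool's x, y, z in mm; "twist": the turn about the tool's y in rad. In form: [{"x": .., "y": .., "z": .., "twist": ..}, ...]. A call has 1 to 12 rows; each row shifts and turns the commanded pose from where the row before left it, along the tool's axes as they then stand; what a row does not reach is not made up. A row lasts 1/10 s, in which the tool goes at most 50 mm and 8.59 degrees, less where a joint would pass 70% of its speed; a pose out of reach is approached as far as the arm can. A call with a gripper value outside its range is refused whole. OPENING is the gripper command: -1 is shut, 1 is fully open, values between are in proportion, set as the call begins (- or left out, the last holds). The fingers move at their own pace and stop on an object; FORCE is the grip in N (left out, the last holds). Time passes only in rows, so rows that do not move let the fingers close. It gives the time, the measured TCP pose, the force and the opening at its end, in the units of the state.
- robot.read_state(): the state, without advancing time (a new reading comes with each control period).
- imaging.read_camera(name): name is "scene" or "top" or "wrist"; returns a dict with "color" (400x640x3 uint8, red, green, blue), "depth" (400x640 float32, m along the optical axis (not along the pixel's ray), 0 where there is no reading), "fx", "fy", "cx", "cy" (pixels), "k1" (the pictures are not rectified: a ray, as slopes to the right and down, at radius r is drawn at 1 + k1 r^2 times it, then the intrinsics apply), "rvec" (rotation vector, rad) and "tvec" (3), from world to camera coordinates, as OpenCV has them; the wrist camera has in their place "tool_from_camera" (4x4, takes a point from camera to tool coordinates, whose origin is the TCP and whose axes are the tool frame's). Camera axes: x right, y down, z forward; pixel columns grow to the right and rows downward; lengths in m; the calibration is good to about 2 mm. A picture is of the moment at which its call begins: read the wrist's pose just before it.
- robot.close_job(): hands the job in, once; it reports no verdict.
The state is a dict: "t": time; "q": joint angles; "dq": joint speeds; "joint_torque": joint torques, N m; "tool_pos": TCP position; "orientation": TCP orientation; "force": force on the tool from outside, world axes, zero at the start; "wrist_torque": the same for the moment, N m; "opening": finger opening in m.
Only numpy, scipy, OpenCV 4.12 (cv2) and the standard library are available. Lean on these libraries where they do the work, as an engineer would, in place of code of your own. Each camera call takes 0.05 s, during which the arm holds its last target.

## Task

Make the lathe ready and start it: first clear everything left lying on its bed, offcuts into the wooden scrap box and gouges lying wholly inside the grey tool tray. Then turn the mounted blank by hand through at least one full turn to check that it runs clear, only in the cutting direction, so that the top of the blank moves towards the side where the tool rest stands. Last, throw the starting lever fully over, away from you, and leave the wax jar and the sanding block where they are.

Things in the scene. Friction and masses are not known exactly. Their poses are not given: they have to be found in the camera images.
- lathe: White bench wood lathe, fixed. Origin on the bench under the bed; x away from the robot, y (along the bed) towards the headstock, left. Bed top 85 mm up, 150 mm wide (x -75 to 75), y -470 to 400 mm. Headstock y 180 to 380 mm, 280 mm high; tailstock y -382 to -458 mm, 222 mm high. Things left on the bed lie between y = -330 and -30 mm.
- blank (a joint): Angle (rad) of the wooden blank about the lathe's y axis; no stops, counts on past full turns, friction about 0.12 Nm, stays where it is left. Positive: its top moves away from the robot (+x). Starts within 0.2 of 0. A black pencil line runs from the centre up its right-hand face and across its rim (at the top at 0).
- blank_axis (a point): Centre of the blank, on the spindle axis, 190 mm up; fixed, axes as the lathe's. The blank is a pale wooden disc on edge, 150 mm in diameter, 40 mm thick (y -20 to 20 mm). Its rim can be pinched from above across the thickness, 80 mm are free beside each face; a steel faceplate of 34 mm radius sits on its left face.
- tool_rest: Tool rest: a slim steel T, bar 130 mm long (y) and 14 mm wide, top 195 mm above the bench, on a post and a foot clamped to the edge of the bed, fixed. Stands beside the blank, about 107 mm from the spindle axis, on the robot's side or on the far side (the dust hood is on the other). Origin under its foot, level with the bed's top.
- dust_hood: Broad black plastic dust hood, 45 x 100 mm, top 190 mm above the bench, fixed beside the blank on the side away from the tool rest. Not a tool rest. Origin under its foot.
- tool_tray: Grey open plastic tray, 140 mm (own x) by 280 mm (own y), 30 mm high, 6 mm walls and floor, 0.9 kg, loose on the bench at the robot's right. Origin under its centre.
- scrap_box: Open wooden box for offcuts, 180 mm (own x) by 230 mm (own y), 60 mm high, 7 mm walls and floor, 0.9 kg, loose on the bench at the robot's left. Origin under its centre.
- switch (a joint): The lathe's starting lever (rad): an 80 mm steel lever with a black ball, on a grey block 70 x 50 x 25 mm fixed before the lathe. 0 to 0.08 at the start: off, leaning 0.5 rad towards the robot; 1.0: on, at its stop, leaning 0.5 rad away. It pivots 22 mm above the bench, moves with about 1 N at the ball and stays where it is left.
- switch_tip (a point): Centre of the lever's ball (26 mm in diameter), about 92 mm above the bench at either end of its travel. Site axes turn with the lever; the lever swings along the block's x, which points away from the robot within 0.15 rad.
- offcut1: Offcut: rectangular block of wood, 110 mm (own x) x 45 mm (own y) x 35 mm high, about 0.1 kg, lying across the lathe bed if present. Origin in the centre of its underside.
- offcut2: Offcut: rectangular block of wood, 110 mm (own x) x 45 mm (own y) x 35 mm high, about 0.1 kg, lying across the lathe bed if present. Origin in the centre of its underside.
- gouge1: Turning gouge, about 0.14 kg, lying across the lathe bed if present: dark wooden handle 140 mm long (own x from -70 to 70 mm), 26 mm square with rounded edges, and a steel blade 12 mm wide that sticks out to x = 140 mm. Origin in the centre of the handle's underside, near the centre of mass.
- gouge1_tip (a point): Cutting tip of that gouge, 140 mm ahead of its origin, 13 mm up.
- gouge2: Turning gouge, about 0.14 kg, lying across the lathe bed if present: dark wooden handle 140 mm long (own x from -70 to 70 mm), 26 mm square with rounded edges, and a steel blade 12 mm wide that sticks out to x = 140 mm. Origin in the centre of the handle's underside, near the centre of mass.
- gouge2_tip (a point): Cutting tip of that gouge, 140 mm ahead of its origin, 13 mm up.
- wax_jar: Bystander, loose: wax jar with a white lid, 60 mm in diameter, 60 mm high, on the bench between lever and scrap box. Leave alone. Origin under it.
- sanding_block: Bystander, loose: cork sanding block, 90 x 50 x 30 mm, on the headstock. Leave alone. Origin under it.
There are look-alikes about, which are no part of the job. Leave any blue, green or red look-alike of the offcut2 alone.

How it is judged:
By the outcome, as a careful person would: the job done as asked, in the order asked, and still so for the second after the job is handed in, with the robot touching nothing.
Of offcut1, offcut2, gouge1, gouge2 only 2 to 4 are there at a start; the rules pass over those that are not, and their reading is None.
At some moment in a run one of tool_tray, scrap_box may be knocked a few centimetres aside while the robot is not near it.
It also fails if it takes over 210 s, if anything falls off the work surface, if the arm or the gripper's body presses on something with over 40 N, if the wrist force passes 120 N, or if a joint passes its speed limit or range.

## Working session

There is one attempt and no reset: what is moved stays moved. The work goes in short steps, Python scripts to look and compute and a shell command to move; the robot and the scene stay as the last step left them, time stands still between calls to the robot, and variables do not carry over. Pictures are saved under pics/ and viewed, and the job is handed in when it is done.

```bash
ls; mkdir -p pics
python3 - <<'E'
from plant import robot, imaging
import cv2,numpy as np
print(robot.read_state())
for n in ["scene","top","wrist"]:
    d=imaging.read_camera(n)
    cv2.imwrite(f"pics/{n}0.png",d["color"][:,:,::-1])
    np.save(f"/tmp/{n}0.npy",d,allow_pickle=True)
    print(n,{k:v for k,v in d.items() if k not in("color","depth")})
E
```

```text
pics
{'t': 0.0, 'q': array([ 1.09858055e+00,  1.31154434e-01,  1.48925423e+00, -3.18993797e-05,
        1.52301417e+00, -8.54021947e-02]), 'dq': array([ 0.00099317, -0.00028255, -0.00066274, -0.00107571,  0.00052884,
        0.00125053]), 'joint_torque': array([-1.45507274e-03, -5.59805059e+01, -4.91760421e+01,  7.68631697e-02,
        3.50937119e-02, -1.77673510e-04]), 'tool_pos': array([0.22622629, 0.55547244, 0.40370492]), 'orientation': array([-1.36866247, -0.91853603,  0.92114854]), 'force': array([ 0.34984544,  0.54876517, -1.08825868]), 'wrist_torque': array([-0.02980406, -0.00812899, -0.04618173]), 'opening': 0.09288877478475328}
scene {'fx': 507.17659443857394, 'fy': 507.17659443857394, 'cx': 321.507774610719, 'cy': 186.64590232245072, 'k1': -0.07036071666387976, 'rvec': array([ 1.18624282,  2.31828794, -0.96898391]), 'tvec': array([ 0.39163666, -0.1267346 ,  1.72734131])}
top {'fx': 520.870210363185, 'fy': 520.870210363185, 'cx': 317.8452693617687, 'cy': 200.90729009639324, 'k1': -0.05187636611880157, 'rvec': array([ 2.164012  , -2.15097349,  0.13877027]), 'tvec': array([-0.11400878,  0.51221332,  1.66812739])}
wrist {'fx': 322.67941202145744, 'fy': 322.67941202145744, 'cx': 318.8295173006303, 'cy': 198.63581327625073, 'k1': -0.007823104876484079, 'tool_from_camera': array([[ 9.99999156e-01,  1.21936775e-03,  4.49499344e-04,
        -2.92312377e-04],
       [-1.12552690e-04, -2.63319512e-01,  9.64708672e-01,
         1.99743701e-02],
       [ 1.29469659e-03, -9.64707908e-01, -2.63319153e-01,
         7.32480223e-02],
       [ 0.00000000e+00,  0.00000000e+00,  0.00000000e+00,
         1.00000000e+00]])}
```

View pics/scene0.png

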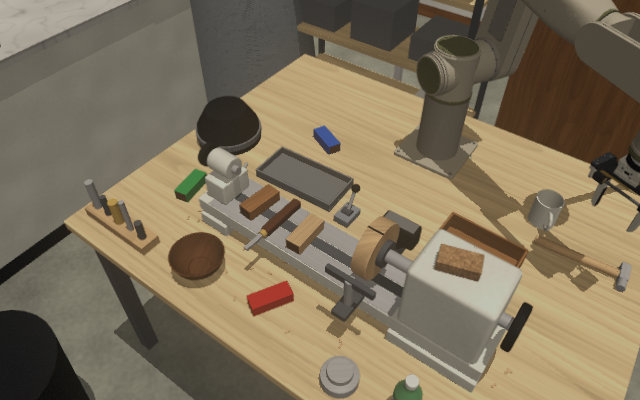

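View pics/top0.png

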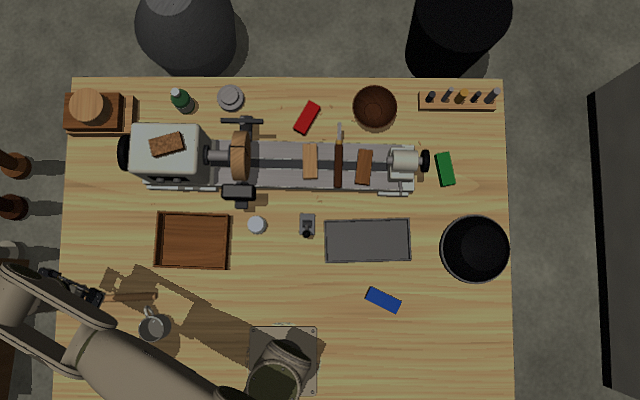

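View pics/wrist0.png

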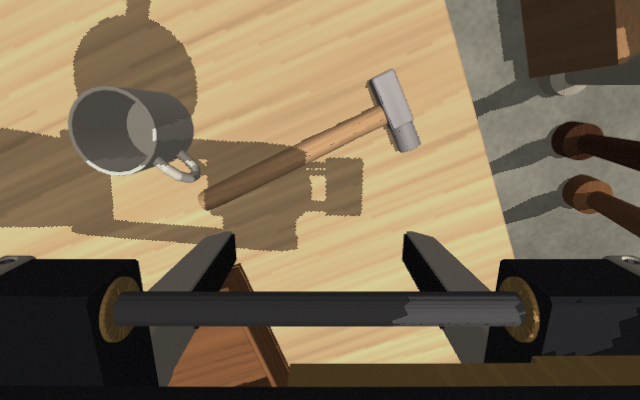

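Run:
```python
from scipy.spatial.transform import Rotation as R
print(R.from_rotvec([-1.36866247, -0.91853603,  0.92114854]).as_matrix().round(3))
```

```text
[[ 0.377 -0.001 -0.926]
 [ 0.926 -0.002  0.377]
 [-0.002 -1.     0.   ]]
```

```bash
cat > h.py <<'E'
import numpy as np, cv2
from scipy.spatial.transform import Rotation as R
from plant import robot, imaging
def tw(d,st=None):  # 4x4 world from camera
    T=np.eye(4)
    if "rvec" in d:
        M=R.from_rotvec(d["rvec"]).as_matrix(); T[:3,:3]=M.T; T[:3,3]=-M.T@np.array(d["tvec"]); return T
    W=np.eye(4); W[:3,:3]=R.from_rotvec(st["orientation"]).as_matrix(); W[:3,3]=st["tool_pos"]
    return W@np.array(d["tool_from_camera"])
def K(d): return np.array([[d["fx"],0,d["cx"]],[0,d["fy"],d["cy"]],[0,0,1.]])
def rays(d,uv):
    uv=np.asarray(uv,float).reshape(-1,1,2)
    n=cv2.undistortPoints(uv,K(d),np.array([d["k1"],0,0,0,0.]))[:,0]
    return np.c_[n,np.ones(len(n))]
def onplane(d,uv,z,st=None):
    T=tw(d,st); r=rays(d,uv)@T[:3,:3].T; s=(z-T[2,3])/r[:,2]
    return T[:3,3]+r*s[:,None]
def cloud(d,st=None):
    v,u=np.mgrid[0:400,0:640]; r=rays(d,np.c_[u.ravel(),v.ravel()])
    T=tw(d,st); z=d["depth"].ravel()
    return ((r*z[:,None])@T[:3,:3].T+T[:3,3]).reshape(400,640,3)
def proj(d,p,st=None):
    T=np.linalg.inv(tw(d,st)); rv=R.from_matrix(T[:3,:3]).as_rotvec()
    return cv2.projectPoints(np.asarray(p,float).reshape(-1,1,3),rv,T[:3,3],K(d),np.array([d["k1"],0,0,0,0.]))[0][:,0]
def snap(n,name):
    st=robot.read_state(); d=imaging.read_camera(n); cv2.imwrite(f"pics/{name}.png",d["color"][:,:,::-1])
    return d,st
def rect(pts):
    (c,(w,h),a)=cv2.minAreaRect(np.asarray(pts,np.float32)); 
    if w<h: w,h,a=h,w,a+90
    return np.array(c).round(4),round(w,4),round(h,4),round(((a+90)%180)-90,1)
def where(st=None):
    st=st or robot.read_state(); M=R.from_rotvec(st["orientation"]).as_matrix()
    g=st["tool_pos"]+.167*M[:,1]
    print("t %.1f grasp %s x-axis yaw %.3f y %s F %s open %.4f"%(st["t"],g.round(4),np.arctan2(M[1,0],M[0,0]),M[:,1].round(3),st["force"].round(1),st["opening"]))
    return g,M
E
python3 - <<'E'
import numpy as np,cv2
from h import *
d=np.load("/tmp/top0.npy",allow_pickle=True).item()
P=cloud(d); ok=d["depth"]>0
for (u,v) in [(310,161),(364,166),(338,170),(338,135),(367,240),(193,240),(307,234),(257,225),(165,145),(400,160),(240,122),(238,190),(240,155),(330,140),(330,320)]:
    print((u,v),P[v,u].round(4))
# bed points mask z ~ .085
for lo,hi,nm in [(.08,.09,'bed'),(.27,.29,'head'),(.112,.13,'offc'),(.018,.036,'tray'),(.05,.07,'box'),(.185,.21,'rest/hood'),(.21,.23,'tail'),(.1,.118,'gouge')]:
    m=((P[...,2]>lo)&(P[...,2]<hi)&ok).astype(np.uint8)
    n,l,s,c=cv2.connectedComponentsWithStats(m)
    for i in range(1,n):
        if s[i,4]>40: print(nm,s[i],rect(P[l==i][:,:2]),'z',np.median(P[l==i][:,2]).round(4))
E
```

```text
(310, 161) [ 0.6265 -0.0855  0.1247]
(364, 166) [ 0.6129 -0.2544  0.1187]
(338, 170) [ 0.6005 -0.1733  0.1139]
(338, 135) [ 0.713  -0.1732  0.1137]
(367, 240) [ 0.3874 -0.2728  0.0115]
(193, 240) [0.3839 0.2995 0.0058]
(307, 234) [ 0.3999 -0.0778  0.1075]
(257, 225) [0.4307 0.0832 0.0585]
(165, 145) [0.6318 0.3153 0.3094]
(400, 160) [ 0.6119 -0.3512  0.2195]
(240, 122) [0.7307 0.1255 0.1947]
(238, 190) [0.5228 0.1254 0.1987]
(240, 155) [0.6146 0.1127 0.2617]
(330, 140) [ 7.248e-01 -1.508e-01  2.000e-04]
(330, 320) [ 0.1275 -0.1528 -0.0043]
bed [212 140  20  11 157] (array([0.6852, 0.2006]), 0.0621, 0.0346, -89.1) z 0.0853
bed [ 246  140   89   49 2606] (array([ 0.6262, -0.0217]), 0.2772, 0.1509, 88.8) z 0.0858
bed [ 337  142   77   49 1376] (array([ 0.6205, -0.2938]), 0.2412, 0.1514, 88.7) z 0.0856
bed [201 160  37  26 394] (array([0.5964, 0.2026]), 0.1134, 0.0819, 88.0) z 0.0854
bed [402 179  12  12  82] (array([ 0.5602, -0.3959]), 0.0359, 0.0352, -89.8) z 0.0848
bed [449 218  45  61 223] (array([ 0.3488, -0.5801]), 0.1894, 0.1154, 16.2) z 0.0847
bed [152 316  13  25  44] (array([0.
[... 3279 characters left out ...]
1, -0.4) z 0.2206
tail [231 173  15   7  54] (array([0.5614, 0.1241]), 0.0399, 0.0147, 89.3) z 0.2204
gouge [171  89  17  17 101] (array([0.8393, 0.3387]), 0.0512, 0.0457, -50.2) z 0.1075
gouge [459  88   9  10  62] (array([ 0.859 , -0.5777]), 0.0261, 0.0256, -30.3) z 0.1097
gouge [85 98 26 30 94] (array([0.773 , 0.5858]), 0.1054, 0.0594, -37.6) z 0.1098
gouge [333 123  10  65 416] (array([ 0.6516, -0.173 ]), 0.2073, 0.0259, -1.7) z 0.1097
gouge [195 162  16  22  42] (array([0.5827, 0.2396]), 0.0811, 0.0322, -33.4) z 0.1094
gouge [234 200  13   9  86] (array([0.4913, 0.1326]), 0.0395, 0.0241, 84.4) z 0.1052
gouge [455 221  52  54 520] (array([ 0.3614, -0.6186]), 0.1647, 0.1614, 1.3) z 0.1099
```

Run:
```python
import cv2
a=cv2.imread("pics/top0.png")[80:300,100:470]
cv2.imwrite("pics/topz.png",cv2.resize(a,None,fx=2.1,fy=2.1,interpolation=cv2.INTER_CUBIC))
```

```text
(no output)
```

View pics/topz.png

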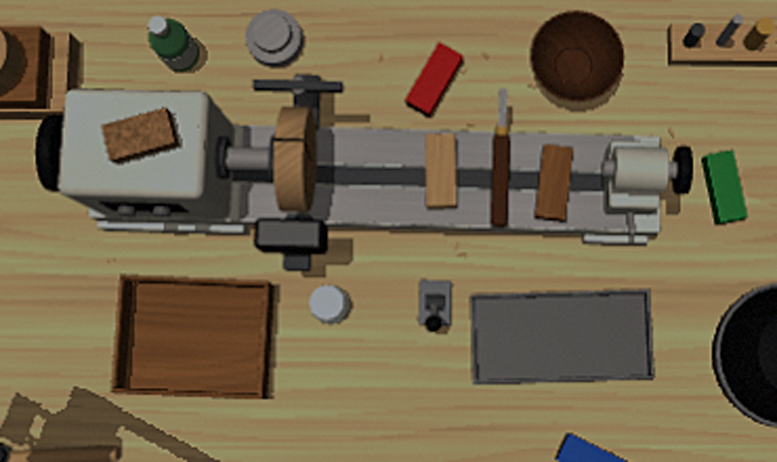

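```bash
python3 -m inch '[{"x":-39,"z":-30},{"x":-39,"z":-30},{"x":-39,"z":-30},{"x":-39,"z":-30},{"x":-39,"z":-30},{"x":-39,"z":-30},{"x":-39,"z":-30},{"x":-39,"z":-30},{"x":-39,"z":-30},{"x":-39,"z":-30},{"x":-39,"z":-30},{"x":-39,"z":-30}]' 0.1 20
python3 -m inch '[{"x":-39,"z":-30,"y":-20},{"x":-39,"z":-30,"y":-20},{"twist":-0.15,"y":-20},{"twist":-0.15,"y":-20},{"twist":-0.08},{}]'
python3 - <<'E'
from h import *
where(); d,s=snap("wrist","w1"); print(robot.read_state()["q"].round(3))
P=cloud(d,s); ok=d["depth"]>0
np.save("/tmp/w1.npy",(d,s),allow_pickle=True)
for lo,hi,nm in [(.113,.13,'offc'),(.1,.113,'gouge'),(.125,.3,'high')]:
    m=((P[...,2]>lo)&(P[...,2]<hi)&ok).astype(np.uint8)
    n,l,s_,c=cv2.connectedComponentsWithStats(m)
    for i in range(1,n):
        if s_[i,4]>150: print(nm,s_[i],rect(P[l==i][:,:2]),'z',np.median(P[l==i][:,2]).round(4))
E
```

```text
t 0.1 grasp [0.2261 0.5553 0.2369] x-axis yaw 1.184 y [-0.001 -0.001 -1.   ] F [ 0.3 -1.  -0.5] open 0.0930
[ 1.099  0.131  1.489 -0.     1.523 -0.085]
high [ 147  231   89   61 3095] (array([0.2021, 0.51  ]), 0.0235, 0.0134, 24.1) z 0.2546
high [ 402  231   90   61 3138] (array([0.2407, 0.6042]), 0.024, 0.0127, -67.5) z 0.2548
high [161 326  39  55 989] (array([0.2085, 0.511 ]), 0.0209, 0.0028, -20.1) z 0.2938
high [439 326  39  38 905] (array([0.2438, 0.5995]), 0.02, 0.0027, -23.2) z 0.2928$[0]: bad value
$[0]: bad value
```

```bash
python3 -m inch '[{"x":-39,"y":0,"z":-30,"twist":0},{"x":-39,"y":0,"z":-30,"twist":0},{"x":-39,"y":0,"z":-30,"twist":0},{"x":-39,"y":0,"z":-30,"twist":0},{"x":-39,"y":0,"z":-30,"twist":0},{"x":-39,"y":0,"z":-30,"twist":0},{"x":-39,"y":0,"z":-30,"twist":0},{"x":-39,"y":0,"z":-30,"twist":0},{"x":-39,"y":0,"z":-30,"twist":0},{"x":-39,"y":0,"z":-30,"twist":0},{"x":-39,"y":0,"z":-30,"twist":0},{"x":-39,"y":0,"z":-30,"twist":0}]' 0.1 20
```

```text
t: 1.4
tool_pos: [0.383, -0.0156, 0.405]
orientation: [-1.368, -0.92, 0.919]
force: [0.4, -0.1, -0.3]
opening: 0.0512
```

```bash
python3 -m inch '[{"x":-39,"y":-20,"z":-30,"twist":0},{"x":-39,"y":-20,"z":-30,"twist":0},{"x":0,"y":-20,"z":0,"twist":-0.15},{"x":0,"y":-20,"z":0,"twist":-0.15},{"x":0,"y":0,"z":0,"twist":-0.09},{"x":0,"y":0,"z":0,"twist":0}]'
cat > seg.py <<'E'
from h import *
import sys
where(); d,s=snap("wrist",sys.argv[1]); print(robot.read_state()["q"].round(3))
P=cloud(d,s); ok=d["depth"]>0
np.save("/tmp/w.npy",(d,s),allow_pickle=True)
for lo,hi,nm in [(.114,.13,'offc'),(.1,.114,'gouge'),(.2,.3,'high')]:
    m=((P[...,2]>lo)&(P[...,2]<hi)&ok).astype(np.uint8)
    n,l,s_,c=cv2.connectedComponentsWithStats(m)
    for i in range(1,n):
        if s_[i,4]>150: print(nm,s_[i],rect(P[l==i][:,:2]),'z',np.median(P[l==i][:,2]).round(4))
E
python3 seg.py w1
```

```text
t: 2.0
tool_pos: [0.4078, -0.1031, 0.4829]
orientation: [-1.208, -1.213, 1.212]
force: [-0.1, -0.4, -1.0]
opening: 0.0513
t 2.0 grasp [ 0.408  -0.1032  0.3159] x-axis yaw 1.575 y [ 0.001 -0.    -1.   ] F [-0.1 -0.4 -1. ] open 0.0513
[-0.369 -0.387  1.822  0.     1.706 -1.941]
offc [ 315  326   37   38 1351] (array([ 0.6198, -0.0841]), 0.0579, 0.0452, 1.0) z 0.1201
gouge [335 162  20  20 275] (array([ 0.4014, -0.0743]), 0.0217, 0.0207, -54.3) z 0.1033
gouge [492 236  38  23 763] (array([0.4934, 0.1305]), 0.0411, 0.0295, -89.0) z 0.1048
gouge [254 326  21  38 757] (array([ 0.6295, -0.1738]), 0.0625, 0.0262, -1.8) z 0.1107
```

View pics/w1.png

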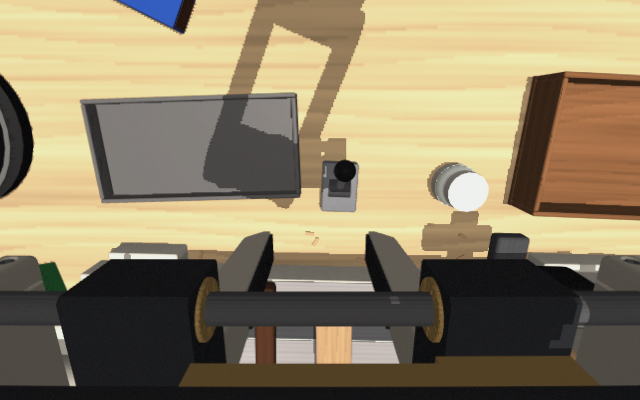

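```bash
python3 -m inch '[{"x":-14,"y":0,"z":-42,"twist":0},{"x":-14,"y":0,"z":-42,"twist":0},{"x":-14,"y":0,"z":-42,"twist":0},{"x":-14,"y":0,"z":-42,"twist":0},{"x":-14,"y":0,"z":-42,"twist":0},{"x":0,"y":30,"z":0,"twist":0.034},{"x":0,"y":30,"z":0,"twist":0},{"x":0,"y":30,"z":0,"twist":0},{"x":0,"y":30,"z":0,"twist":0},{"x":0,"y":0,"z":0,"twist":0}]'
python3 -c "
from h import *
where();snap('scene','s1')"
```

```text
t: 3.05
tool_pos: [0.6163, -0.1713, 0.3556]
orientation: [-1.215, -1.179, 1.187]
force: [-0.4, -0.1, -0.9]
opening: 0.0508
t 3.0 grasp [ 0.6146 -0.1706  0.1886] x-axis yaw 1.538 y [-0.01   0.004 -1.   ] F [-0.4 -0.1 -0.9] open 0.0508
```

View pics/s1.png

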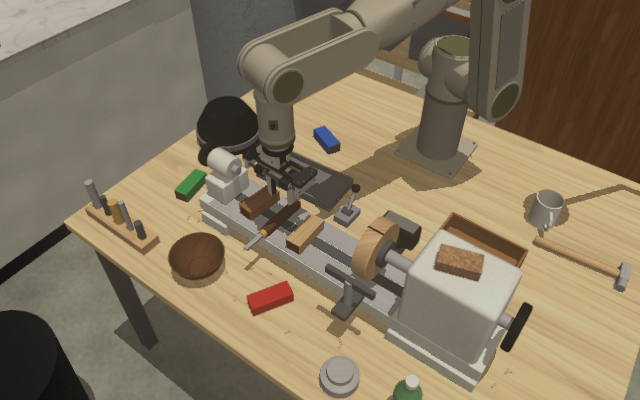

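```bash
python3 -m inch '[{"x":-2,"y":30,"z":-3,"twist":0},{"x":0,"y":30,"z":0,"twist":0},{"x":0,"y":15,"z":0,"twist":0},{"x":0,"y":6,"z":0,"twist":0},{"x":0,"y":0,"z":0,"twist":0},{"x":0,"y":0,"z":0,"twist":0}]'
python3 -c "
from h import *
where()"
python3 -m inch '[{"x":0,"y":0,"z":0,"twist":0},{"x":0,"y":0,"z":0,"twist":0},{"x":0,"y":0,"z":0,"twist":0},{"x":0,"y":0,"z":0,"twist":0},{"x":0,"y":0,"z":0,"twist":0}]' -1 25
```

```text
t: 3.7
tool_pos: [0.6216, -0.1745, 0.2835]
orientation: [-1.226, -1.188, 1.186]
force: [-0.6, 0.2, 0.6]
opening: 0.0509
t 3.7 grasp [ 0.622  -0.1746  0.1165] x-axis yaw 1.540 y [ 0.002 -0.001 -1.   ] F [-0.6  0.2  0.6] open 0.0509
t: 4.2
tool_pos: [0.6211, -0.1742, 0.2819]
orientation: [-1.224, -1.187, 1.186]
force: [-1.2, 1.6, 2.7]
opening: 0.0255
```

```bash
python3 -m inch '[{"x":0,"y":-15,"z":0,"twist":0},{"x":0,"y":-25,"z":0,"twist":0},{"x":0,"y":-30,"z":0,"twist":0},{"x":0,"y":-30,"z":0,"twist":0},{"x":-10,"y":0,"z":38,"twist":0},{"x":-12,"y":0,"z":38,"twist":0},{"x":-12,"y":0,"z":38,"twist":0},{"x":-12,"y":0,"z":38,"twist":0},{"x":-12,"y":0,"z":38,"twist":0},{"x":-12,"y":0,"z":38,"twist":0},{"x":0,"y":0,"z":0,"twist":0}]'
python3 -m inch '[{"x":0,"y":0,"z":0,"twist":0.15},{"x":0,"y":0,"z":0,"twist":0.15},{"x":0,"y":0,"z":0,"twist":0.15},{"x":0,"y":0,"z":0,"twist":0.15},{"x":0,"y":0,"z":0,"twist":0.15},{"x":0,"y":0,"z":0,"twist":0.15},{"x":0,"y":0,"z":0,"twist":0.15},{"x":0,"y":0,"z":0,"twist":0.15},{"x":0,"y":0,"z":0,"twist":0.15},{"x":0,"y":0,"z":0,"twist":0.15},{"x":0,"y":0,"z":0,"twist":0},{"x":0,"y":0,"z":0,"twist":0}]'
cat > top.py <<'E'
from h import *
import sys
where(); d,s=snap("top",sys.argv[1]); P=cloud(d); ok=d["depth"]>0
for lo,hi,nm in [(.112,.13,'offc'),(.02,.036,'tray'),(.05,.07,'box')]:
    m=((P[...,2]>lo)&(P[...,2]<hi)&ok&(P[...,0]<.7)&(P[...,0]>.25)&(abs(P[...,1])<.48)).astype(np.uint8)
    n,l,s_,c=cv2.connectedComponentsWithStats(m)
    for i in range(1,n):
        if s_[i,4]>60: print(nm,s_[i],rect(P[l==i][:,:2]),'z',np.median(P[l==i][:,2]).round(4))
E
python3 top.py t1; python3 -c "
from h import *
snap('scene','s2')"
```

```text
t: 5.3
tool_pos: [0.3876, -0.238, 0.3819]
orientation: [-1.225, -1.183, 1.186]
force: [0.8, -0.7, -1.1]
opening: 0.0257
t: 6.5
tool_pos: [0.3911, -0.2371, 0.3819]
orientation: [-1.571, -0.036, 0.035]
force: [0.4, -0.1, -1.7]
opening: 0.0256
t 6.5 grasp [ 0.3912 -0.2372  0.2149] x-axis yaw 0.045 y [ 0. -0. -1.] F [ 0.4 -0.1 -1.7] open 0.0256
offc [302 143  15  36 512] (array([ 0.6307, -0.0823]), 0.1116, 0.0441, 0.5) z 0.1202
offc [355 148  18  36 498] (array([ 0.6135, -0.2521]), 0.111, 0.0451, -6.4) z 0.1208
tray [299 213  16  22 246] (array([ 0.4395, -0.0742]), 0.069, 0.0491, 0.2) z 0.0265
tray [324 219  18  24  67] (array([ 0.4296, -0.1427]), 0.0935, 0.0439, -37.5) z 0.0297
tray [389 234  23  27  91] (array([ 0.3478, -0.3965]), 0.1062, 0.0544, -37.7) z 0.0297
box [153 211  75  59 614] (array([0.3825, 0.2957]), 0.2338, 0.1809, 88.0) z 0.0592
box [247 215  17  17 215] (array([0.4361, 0.0897]), 0.0522, 0.0505, 72.6) z 0.0606
```

View pics/s2.png

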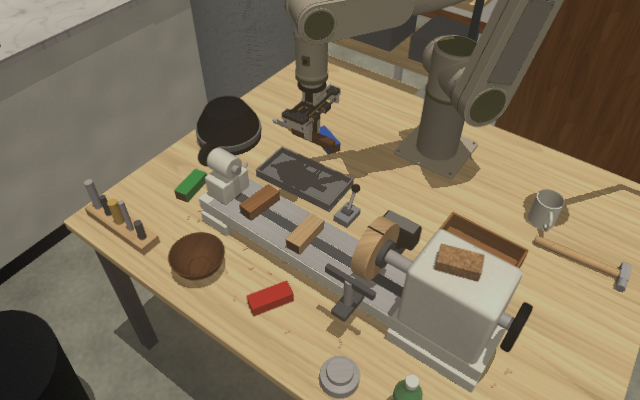

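View pics/t1.png

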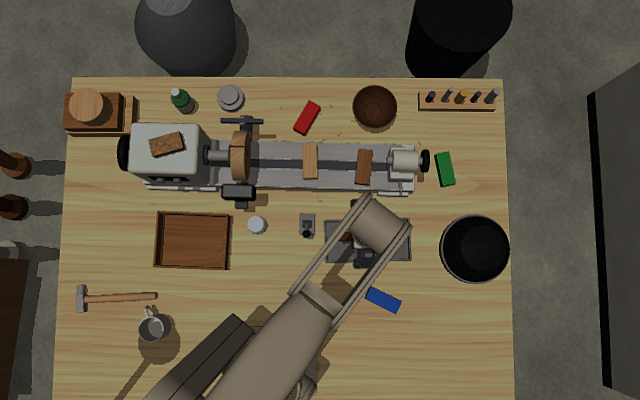

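```bash
python3 -m inch '[{"x":0,"y":35,"z":0,"twist":0.01},{"x":0,"y":40,"z":0,"twist":0},{"x":0,"y":40,"z":0,"twist":0},{"x":0,"y":30,"z":0,"twist":0},{"x":0,"y":15,"z":0,"twist":0},{"x":0,"y":10,"z":0,"twist":0},{"x":0,"y":5,"z":0,"twist":0},{"x":0,"y":0,"z":0,"twist":0},{"x":0,"y":0,"z":0,"twist":0}]'
python3 -c "
from h import *
where();snap('scene','s3')"
```

```text
t: 7.5
tool_pos: [0.3914, -0.2376, 0.2075]
orientation: [-1.572, -0.025, 0.023]
force: [0.6, -0.7, -2.1]
opening: 0.0259
t 7.5 grasp [ 0.3916 -0.2378  0.0405] x-axis yaw 0.030 y [ 0.001 -0.001 -1.   ] F [ 0.6 -0.7 -2.1] open 0.0259
```

View pics/s3.png

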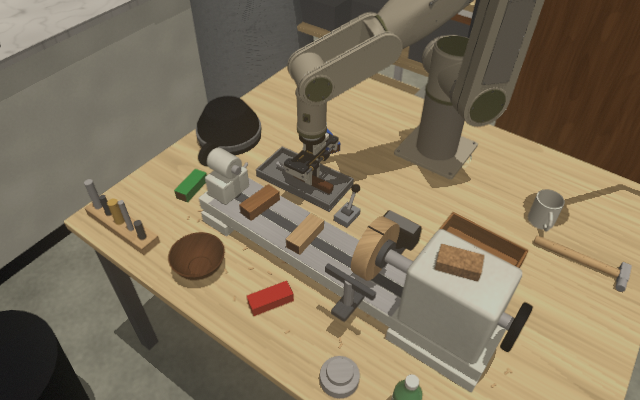

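```bash
python3 -m inch '[{"x":0,"y":3,"z":0,"twist":0},{"x":0,"y":1,"z":0,"twist":0},{"x":0,"y":0,"z":0,"twist":0},{"x":0,"y":0,"z":0,"twist":0}]'
python3 -m inch '[{"x":0,"y":0,"z":0,"twist":0},{"x":0,"y":0,"z":0,"twist":0},{"x":0,"y":0,"z":0,"twist":0},{"x":0,"y":-15,"z":0,"twist":0},{"x":0,"y":-40,"z":0,"twist":0},{"x":0,"y":-50,"z":0,"twist":0},{"x":0,"y":-50,"z":0,"twist":-0.1},{"x":0,"y":-50,"z":0,"twist":-0.15},{"x":0,"y":0,"z":0,"twist":-0.15},{"x":0,"y":0,"z":0,"twist":-0.15},{"x":0,"y":0,"z":0,"twist":-0.15},{"x":0,"y":0,"z":0,"twist":-0.15}]' 0.1 25
python3 -m inch '[{"x":0,"y":0,"z":0,"twist":-0.15},{"x":0,"y":0,"z":0,"twist":-0.15},{"x":0,"y":0,"z":0,"twist":-0.15},{"x":0,"y":0,"z":0,"twist":-0.15},{"x":0,"y":0,"z":0,"twist":-0.1},{"x":0,"y":0,"z":0,"twist":0}]' 0.4
python3 top.py t2; python3 -c "
from h import *
snap('scene','s4')"
```

```text
t: 7.95
tool_pos: [0.3911, -0.2374, 0.2028]
orientation: [-1.571, -0.024, 0.023]
force: [-0.2, 0.6, 2.4]
opening: 0.0257
t: 9.15
tool_pos: [0.3909, -0.2372, 0.4074]
orientation: [-1.458, -0.692, 0.692]
force: [-0.6, 0.1, -0.9]
opening: 0.0512
t: 9.75
tool_pos: [0.3909, -0.2372, 0.4072]
orientation: [-1.204, -1.217, 1.217]
force: [0.5, -0.1, -0.6]
opening: 0.0653
t 9.8 grasp [ 0.3908 -0.2371  0.2402] x-axis yaw 1.582 y [-0.  0. -1.] F [ 0.5 -0.1 -0.6] open 0.0653
offc [302 143  15  35 508] (array([ 0.6315, -0.0822]), 0.111, 0.0441, 0.4) z 0.1207
offc [355 148  18  37 505] (array([ 0.6141, -0.2525]), 0.1119, 0.0456, -6.3) z 0.1204
tray [299 213  16  22 243] (array([ 0.4395, -0.0741]), 0.0687, 0.0493, -0.1) z 0.0267
tray [391 238  21  23  81] (array([ 0.3436, -0.3951]), 0.0926, 0.0492, -39.8) z 0.0294
tray [325 255  50   8  98] (array([ 0.3265, -0.214 ]), 0.158, 0.0226, -89.6) z 0.0292
box [153 211  75  59 612] (array([0.3826, 0.2963]), 0.2346, 0.1811, 88.1) z 0.0594
box [247 215  17  17 217] (array([0.4357, 0.0904]), 0.0513, 0.0507, -18.6) z 0.0597
```

View pics/s4.png

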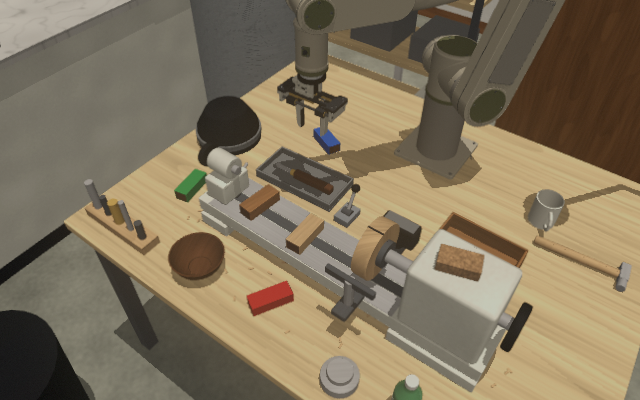

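```bash
python3 -m inch '[{"x":25,"y":0,"z":-40,"twist":0},{"x":25,"y":0,"z":-40,"twist":0},{"x":25,"y":0,"z":-40,"twist":0},{"x":25,"y":0,"z":-40,"twist":0},{"x":26,"y":0,"z":-40,"twist":0},{"x":26,"y":0,"z":-40,"twist":0},{"x":0,"y":40,"z":0,"twist":0},{"x":0,"y":40,"z":0,"twist":0},{"x":0,"y":20,"z":0,"twist":0},{"x":0,"y":0,"z":0,"twist":0},{"x":0,"y":0,"z":0,"twist":0}]'
python3 -c "
from h import *
where();snap('scene','s5')"
```

```text
t: 10.95
tool_pos: [0.6296, -0.0831, 0.3077]
orientation: [-1.205, -1.215, 1.215]
force: [0.1, -0.9, 0.5]
opening: 0.0651
t 10.9 grasp [ 0.6295 -0.083   0.1407] x-axis yaw 1.578 y [-0.  0. -1.] F [ 0.1 -0.9  0.5] open 0.0651
```

View pics/s5.png

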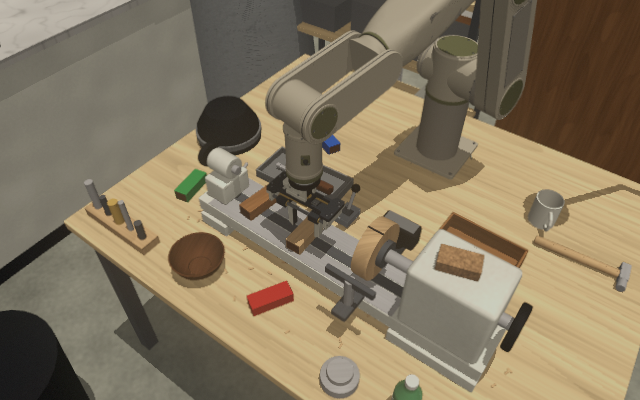

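```bash
python3 -m inch '[{"x":0,"y":20,"z":0,"twist":0},{"x":0,"y":12,"z":0,"twist":0},{"x":0,"y":0,"z":0,"twist":0},{"x":0,"y":0,"z":0,"twist":0}]'
python3 -m inch '[{"x":0,"y":0,"z":0,"twist":0},{"x":0,"y":0,"z":0,"twist":0},{"x":0,"y":0,"z":0,"twist":0},{"x":0,"y":0,"z":0,"twist":0},{"x":0,"y":0,"z":0,"twist":0}]' -1 25
python3 -m inch '[{"x":0,"y":-15,"z":0,"twist":0},{"x":0,"y":-30,"z":0,"twist":0},{"x":0,"y":-35,"z":0,"twist":0},{"x":0,"y":-30,"z":0,"twist":0},{"x":0,"y":0,"z":40,"twist":0},{"x":0,"y":0,"z":50,"twist":0},{"x":0,"y":0,"z":50,"twist":0},{"x":0,"y":0,"z":50,"twist":0},{"x":40,"y":0,"z":30,"twist":0},{"x":45,"y":0,"z":20,"twist":0},{"x":50,"y":0,"z":7,"twist":0},{"x":50,"y":0,"z":0,"twist":0}]'
python3 -m inch '[{"x":50,"y":0,"z":0,"twist":0},{"x":50,"y":0,"z":0,"twist":0},{"x":50,"y":0,"z":0,"twist":0},{"x":50,"y":0,"z":0,"twist":0},{"x":42,"y":0,"z":0,"twist":0.03},{"x":0,"y":0,"z":0,"twist":0},{"x":0,"y":0,"z":0,"twist":0}]'
python3 top.py t3
```

```text
t: 11.4
tool_pos: [0.6297, -0.0831, 0.2762]
orientation: [-1.206, -1.216, 1.216]
force: [0.3, -0.4, 1.2]
opening: 0.065
t: 11.9
tool_pos: [0.6297, -0.083, 0.2761]
orientation: [-1.206, -1.217, 1.216]
force: [0.8, -0.0, 4.7]
opening: 0.0452
t: 13.1
tool_pos: [0.3795, 0.1004, 0.3867]
orientation: [-1.207, -1.217, 1.213]
force: [1.9, 0.6, -1.0]
opening: 0.0451
t: 13.8
tool_pos: [0.3782, 0.3419, 0.3856]
orientation: [-1.218, -1.195, 1.196]
force: [0.7, -0.8, 0.2]
opening: 0.0449
t 13.8 grasp [0.3781 0.3418 0.2186] x-axis yaw 1.552 y [-0.001 -0.001 -1.   ] F [ 0.7 -0.8  0.2] open 0.0449
offc [355 148  18  36 492] (array([ 0.6142, -0.2525]), 0.1118, 0.0455, -6.8) z 0.1208
tray [299 213  16  22 241] (array([ 0.4398, -0.0741]), 0.0685, 0.0491, -0.4) z 0.0264
tray [324 217  88  46 353] (array([ 0.3884, -0.2714]), 0.2809, 0.1404, -88.1) z 0.0288
tray [334 234  65   9 370] (array([ 0.3931, -0.2683]), 0.2093, 0.0261, -88.7) z 0.0301
tray [343 259  64   3 113] (array([ 0.322 , -0.2952]), 0.2045, 0.006, -88.0) z 0.0296
box [156 211  72  59 412] (array([0.3825, 0.2959]), 0.2345, 0.1809, 88.0) z 0.0599
box [247 215  17  17 220] (array([0.4362, 0.0897]), 0.0522, 0.0517, 16.0) z 0.0601
```

View pics/t3.png

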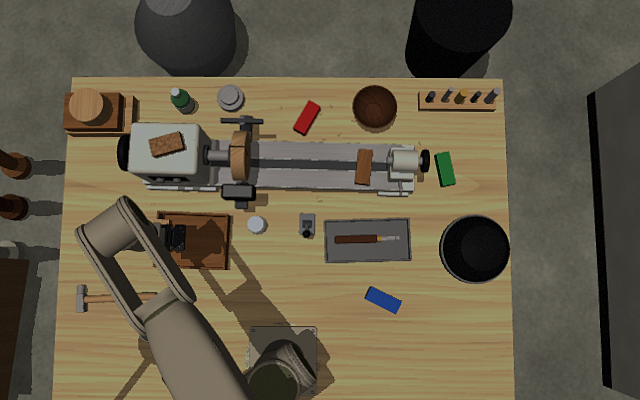

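```bash
python3 -m inch '[{"x":0,"y":40,"z":0,"twist":0},{"x":0,"y":40,"z":0,"twist":0},{"x":0,"y":40,"z":-4,"twist":0},{"x":0,"y":30,"z":0,"twist":0},{"x":0,"y":20,"z":0,"twist":0},{"x":0,"y":10,"z":0,"twist":0},{"x":0,"y":3,"z":0,"twist":0},{"x":0,"y":0,"z":0,"twist":0},{"x":0,"y":0,"z":0,"twist":0}]'
python3 -m inch '[{"x":0,"y":0,"z":0,"twist":0},{"x":0,"y":0,"z":0,"twist":0},{"x":0,"y":0,"z":0,"twist":0},{"x":0,"y":-15,"z":0,"twist":0},{"x":0,"y":-40,"z":0,"twist":0},{"x":0,"y":-50,"z":0,"twist":0},{"x":0,"y":-50,"z":0,"twist":0},{"x":0,"y":-45,"z":0,"twist":0},{"x":0,"y":0,"z":0,"twist":0}]' 0.4
python3 -c "
from h import *
where();snap('wrist','w2');snap('scene','s6')"
```

```text
t: 14.75
tool_pos: [0.3834, 0.3413, 0.204]
orientation: [-1.22, -1.196, 1.192]
force: [0.8, -0.5, -0.9]
opening: 0.0446
t: 15.65
tool_pos: [0.3838, 0.3421, 0.4121]
orientation: [-1.221, -1.206, 1.183]
force: [0.6, -0.0, 0.5]
opening: 0.0651
t 15.7 grasp [0.3857 0.3435 0.2451] x-axis yaw 1.550 y [ 0.011  0.008 -1.   ] F [ 0.6 -0.   0.5] open 0.0651
```

View pics/s6.png

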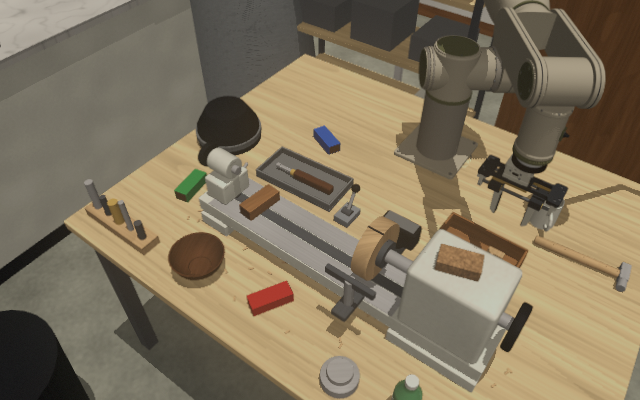

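```bash
python3 - <<'E'
from h import *
for n in ["top0","scene0"]:
    d=np.load(f"/tmp/{n}.npy",allow_pickle=True).item(); P=cloud(d); ok=d["depth"]>0
    for lo,hi in [(.13,.16),(.16,.18),(.18,.2),(.2,.24)]:
        m=ok&(P[...,2]>lo)&(P[...,2]<hi)&(P[...,1]<-.24)&(P[...,1]>-.45)&(P[...,0]>.5)&(P[...,0]<.7)
        q=P[m]; print(n,lo,len(q), np.percentile(q,[1,99],axis=0).round(3).tolist() if len(q) else '', np.sort(q[:,1])[-8:].round(3) if len(q) else '')
E
python3 - <<'E'
import cv2
a=cv2.imread("pics/scene0.png")[130:260,180:340]
cv2.imwrite("pics/tailz.png",cv2.resize(a,None,fx=4.5,fy=4.5,interpolation=cv2.INTER_CUBIC))
E
```

```text
top0 0.13 287 [[0.539, -0.401, 0.131], [0.666, -0.329, 0.16]] [-0.329 -0.329 -0.329 -0.329 -0.329 -0.329 -0.329 -0.247]
top0 0.16 33 [[0.573, -0.421, 0.16], [0.661, -0.33, 0.178]] [-0.351 -0.351 -0.349 -0.346 -0.342 -0.331 -0.33  -0.329]
top0 0.18 119 [[0.584, -0.432, 0.181], [0.647, -0.315, 0.2]] [-0.316 -0.316 -0.315 -0.315 -0.315 -0.315 -0.315 -0.314]
top0 0.2 675 [[0.588, -0.436, 0.2], [0.647, -0.318, 0.23]] [-0.319 -0.318 -0.318 -0.318 -0.315 -0.315 -0.315 -0.315]
scene0 0.13 566 [[0.542, -0.406, 0.13], [0.67, -0.33, 0.158]] [-0.33  -0.33  -0.33  -0.33  -0.33  -0.329 -0.329 -0.328]
scene0 0.16 59 [[0.605, -0.427, 0.16], [0.653, -0.33, 0.18]] [-0.332 -0.331 -0.331 -0.331 -0.331 -0.33  -0.33  -0.329]
scene0 0.18 256 [[0.59, -0.437, 0.18], [0.653, -0.315, 0.2]] [-0.316 -0.316 -0.316 -0.316 -0.316 -0.315 -0.314 -0.313]
scene0 0.2 678 [[0.591, -0.437, 0.2], [0.65, -0.322, 0.226]] [-0.323 -0.319 -0.319 -0.318 -0.316 -0.316 -0.315 -0.315]
```

View pics/tailz.png

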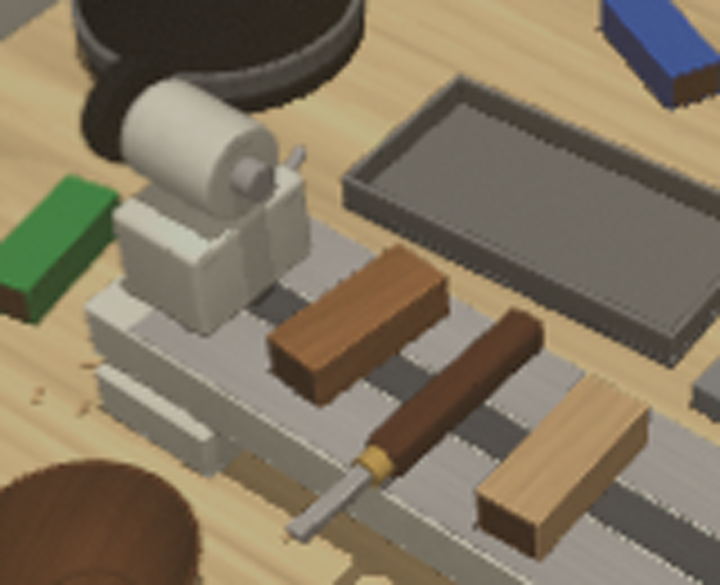

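Run:
```python
from h import *
for n in ["top0","scene0"]:
    d=np.load(f"/tmp/{n}.npy",allow_pickle=True).item(); P=cloud(d); ok=d["depth"]>0
    m=ok&(P[...,2]>.1)&(P[...,1]<-.29)&(P[...,1]>-.45)&(P[...,0]>.47)&(P[...,0]<.585)
    q=P[m]; 
    for x in np.arange(.47,.585,.015):
        k=q[(q[:,0]>=x)&(q[:,0]<x+.015)]
        if len(k): print(n,x.round(3),len(k),'zmax',k[:,2].max().round(3),'y',k[:,1].min().round(3),k[:,1].max().round(3), k[k[:,2].argmax()].round(3))
where()
```

```text
top0 0.53 10 zmax 0.137 y -0.372 -0.361 [ 0.535 -0.366  0.137]
top0 0.545 14 zmax 0.131 y -0.369 -0.362 [ 0.552 -0.364  0.131]
top0 0.56 117 zmax 0.16 y -0.404 -0.329 [ 0.571 -0.351  0.16 ]
top0 0.575 97 zmax 0.207 y -0.435 -0.328 [ 0.585 -0.433  0.207]
scene0 0.53 11 zmax 0.138 y -0.372 -0.363 [ 0.539 -0.366  0.138]
scene0 0.545 7 zmax 0.134 y -0.37 -0.361 [ 0.546 -0.369  0.134]
scene0 0.56 18 zmax 0.156 y -0.352 -0.33 [ 0.573 -0.341  0.156]
scene0 0.575 49 zmax 0.157 y -0.348 -0.33 [ 0.585 -0.342  0.157]
t 15.8 grasp [0.3834 0.3418 0.2381] x-axis yaw 1.550 y [ 0.004  0.003 -1.   ] F [-0.4  0.4 -0.7] open 0.0652
```

```bash
python3 -m inch '[{"x":-40,"y":0,"z":0,"twist":0},{"x":-48,"y":0,"z":-2,"twist":0},{"x":-48,"y":0,"z":-2,"twist":0},{"x":-48,"y":0,"z":-2,"twist":0},{"x":-48,"y":0,"z":-2,"twist":0},{"x":-48,"y":0,"z":-2,"twist":0},{"x":-48,"y":0,"z":-2,"twist":0},{"x":-48,"y":0,"z":-2,"twist":0},{"x":-48,"y":0,"z":-2,"twist":0},{"x":-48,"y":0,"z":-2,"twist":0},{"x":-48,"y":0,"z":-2,"twist":0},{"x":-48,"y":0,"z":-2,"twist":0}]' 1
python3 -m inch '[{"x":-20,"y":0,"z":0,"twist":0.11},{"x":0,"y":0,"z":0,"twist":0.11},{"x":0,"y":0,"z":0,"twist":0.11},{"x":0,"y":0,"z":0,"twist":0},{"x":0,"y":0,"z":0,"twist":0}]'
python3 -c "
from h import *
g,M=where(); print((M.T@(np.array([.567,-.247,.112])-g)).round(4))"
```

```text
t: 16.95
tool_pos: [0.3919, -0.2289, 0.4009]
orientation: [-1.216, -1.193, 1.193]
force: [0.5, 0.1, -0.3]
opening: 0.0932
t: 17.45
tool_pos: [0.3922, -0.2469, 0.4013]
orientation: [-1.352, -0.949, 0.95]
force: [-0.2, -0.1, 0.2]
opening: 0.0928
t 17.4 grasp [ 0.3919 -0.2467  0.2343] x-axis yaw 1.223 y [-0.002  0.001 -1.   ] F [-0.2 -0.1  0.2] open 0.0928
[ 0.0593  0.122  -0.165 ]
```

```bash
python3 -m inch '[{"x":15,"y":0,"z":-40,"twist":0},{"x":15,"y":0,"z":-42,"twist":0},{"x":15,"y":0,"z":-42,"twist":0},{"x":14,"y":0,"z":-41,"twist":0},{"x":0,"y":0,"z":0,"twist":0},{"x":0,"y":35,"z":0,"twist":0},{"x":0,"y":30,"z":0,"twist":0},{"x":0,"y":0,"z":0,"twist":0},{"x":0,"y":0,"z":0,"twist":0}]'
python3 -c "
from h import *
g,M=where(); print((M.T@(np.array([.567,-.247,.112])-g)).round(4));snap('scene','s7');snap('top','t4')
import cv2
a=cv2.imread('pics/s7.png')[100:260,160:360]; b=cv2.imread('pics/t4.png')[100:220,270:450]
cv2.imwrite('pics/s7z.png',cv2.resize(a,(800,600)))"
```

```text
t: 18.35
tool_pos: [0.5672, -0.2482, 0.3374]
orientation: [-1.353, -0.947, 0.949]
force: [-0.2, -1.0, 1.0]
opening: 0.093
t 18.4 grasp [ 0.5669 -0.2481  0.1704] x-axis yaw 1.222 y [-0.002  0.001 -1.   ] F [-0.2 -1.   1. ] open 0.0930
[0.001  0.0584 0.0002]
```

View pics/s7z.png

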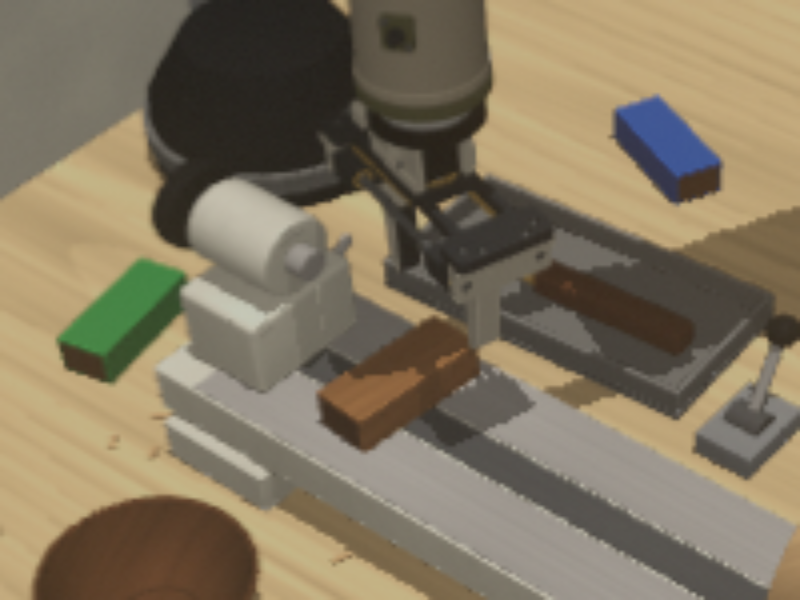

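```bash
python3 -m inch '[{"x":1,"y":15,"z":0,"twist":0},{"x":0,"y":15,"z":0,"twist":0},{"x":0,"y":10,"z":0,"twist":0},{"x":0,"y":0,"z":0,"twist":0}]'
python3 -m inch '[{"x":0,"y":10,"z":0,"twist":0},{"x":0,"y":8,"z":0,"twist":0},{"x":0,"y":0,"z":0,"twist":0},{"x":0,"y":0,"z":0,"twist":0}]'
python3 -c "
from h import *
where();snap('scene','s8')
import cv2
a=cv2.imread('pics/s8.png')[100:260,160:360]
cv2.imwrite('pics/s8z.png',cv2.resize(a,(800,600)))"
```

```text
t: 18.85
tool_pos: [0.567, -0.2471, 0.2943]
orientation: [-1.351, -0.945, 0.948]
force: [0.4, 0.6, 0.4]
opening: 0.0931
t: 19.25
tool_pos: [0.5679, -0.2475, 0.2792]
orientation: [-1.355, -0.947, 0.947]
force: [-0.0, 0.0, -0.7]
opening: 0.0929
t 19.2 grasp [ 0.5679 -0.2475  0.1122] x-axis yaw 1.220 y [-0.  0. -1.] F [-0.   0.  -0.7] open 0.0929
```

View pics/s8z.png

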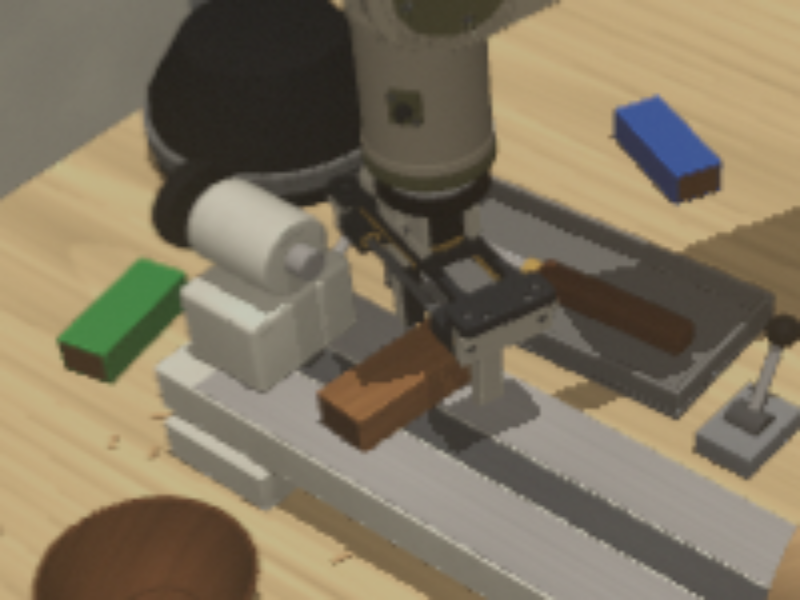

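```bash
python3 -m inch '[{"x":0,"y":0,"z":0,"twist":0},{"x":0,"y":0,"z":0,"twist":0},{"x":0,"y":0,"z":0,"twist":0},{"x":0,"y":0,"z":0,"twist":0},{"x":0,"y":0,"z":0,"twist":0},{"x":0,"y":0,"z":0,"twist":0},{"x":0,"y":0,"z":0,"twist":0}]' -1 12
python3 -m inch '[{"x":8,"y":0,"z":0,"twist":0},{"x":12,"y":0,"z":0,"twist":0},{"x":15,"y":0,"z":0,"twist":0},{"x":15,"y":0,"z":0,"twist":0},{"x":15,"y":0,"z":0,"twist":0},{"x":15,"y":0,"z":0,"twist":0},{"x":0,"y":0,"z":0,"twist":0},{"x":0,"y":0,"z":0,"twist":0}]'
python3 -c "
from h import *
where();snap('scene','s9')
import cv2
a=cv2.imread('pics/s9.png')[100:260,160:360]
cv2.imwrite('pics/s9z.png',cv2.resize(a,(800,600)))"
```

```text
t: 20.0
tool_pos: [0.568, -0.2476, 0.2794]
orientation: [-1.355, -0.947, 0.947]
force: [-0.4, -0.1, -0.2]
opening: 0.048
t: 20.8
tool_pos: [0.5957, -0.1717, 0.2794]
orientation: [-1.354, -0.948, 0.948]
force: [-0.5, 0.1, 0.2]
opening: 0.0481
t 20.8 grasp [ 0.5957 -0.1717  0.1124] x-axis yaw 1.221 y [ 0.  0. -1.] F [-0.5  0.1  0.2] open 0.0481
```

View pics/s9z.png

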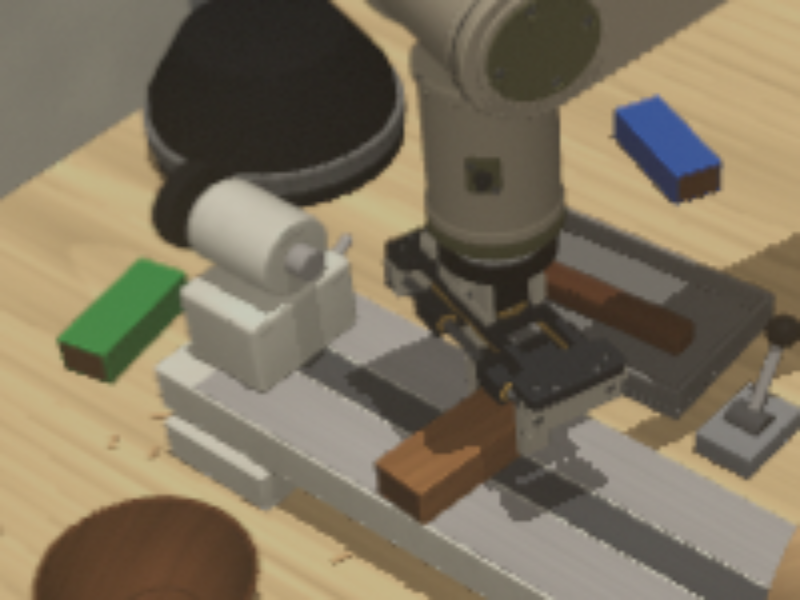

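```bash
python3 -m inch '[{"x":0,"y":0,"z":0,"twist":0},{"x":0,"y":0,"z":0,"twist":0},{"x":0,"y":-10,"z":0,"twist":0},{"x":0,"y":-40,"z":0,"twist":0},{"x":0,"y":-40,"z":40,"twist":0},{"x":0,"y":0,"z":50,"twist":0},{"x":0,"y":0,"z":50,"twist":0},{"x":0,"y":0,"z":0,"twist":0}]' 0.6 25
python3 top.py t5
```

```text
t: 21.65
tool_pos: [0.4628, -0.1239, 0.3631]
orientation: [-1.351, -0.944, 0.949]
force: [0.8, -0.3, 0.2]
opening: 0.0742
t 21.6 grasp [ 0.462  -0.1236  0.1961] x-axis yaw 1.220 y [-0.005  0.002 -1.   ] F [ 0.8 -0.3  0.2] open 0.0742
offc [331 139  18  37 493] (array([ 0.6419, -0.1772]), 0.111, 0.0448, -6.6) z 0.1203
tray [157 213   6  52  80] (array([0.3871, 0.4049]), 0.166, 0.0058, -2.7) z 0.0282
tray [299 214  16  21 218] (array([ 0.438 , -0.0742]), 0.0659, 0.0491, 0.1) z 0.0266
tray [355 217  57  44 241] (array([ 0.3902, -0.323 ]), 0.1778, 0.1408, -88.0) z 0.0293
tray [337 234  62   9 349] (array([ 0.3934, -0.2733]), 0.2003, 0.026, -87.4) z 0.03
box [153 211  75  59 615] (array([0.3826, 0.2956]), 0.2343, 0.1812, 88.1) z 0.0592
box [247 215  17  17 218] (array([0.436 , 0.0898]), 0.0515, 0.0513, -74.3) z 0.0605
```

View pics/t5.png

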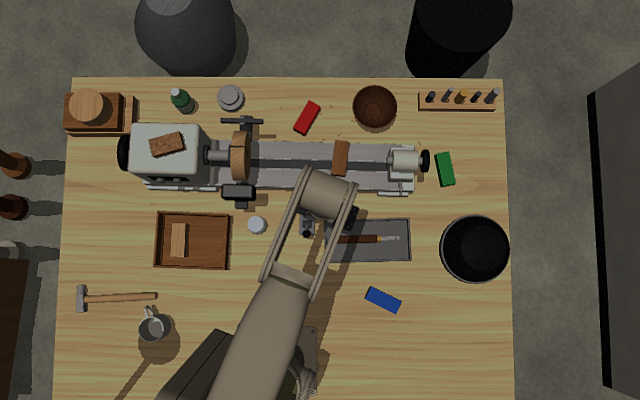

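```bash
python3 -m inch '[{"x":0,"y":0,"z":0,"twist":-0.12},{"x":0,"y":0,"z":0,"twist":-0.116},{"x":0,"y":0,"z":0,"twist":0},{"x":0,"y":0,"z":0,"twist":0}]'
python3 -c "
from h import *
g,M=where(); print((M.T@(np.array([.640,-.177,.109])-g)).round(4))"
```

```text
t: 22.1
tool_pos: [0.469, -0.1264, 0.3654]
orientation: [-1.264, -1.122, 1.121]
force: [0.3, -0.1, -0.3]
opening: 0.0746
t 22.1 grasp [ 0.4692 -0.1264  0.1984] x-axis yaw 1.452 y [ 0.001 -0.    -1.   ] F [ 0.3 -0.1 -0.3] open 0.0746
[-0.03    0.0896 -0.1755]
```

```bash
python3 -m inch '[{"x":-8,"y":0,"z":-40,"twist":0},{"x":-8,"y":0,"z":-45,"twist":0},{"x":-8,"y":0,"z":-45,"twist":0},{"x":-6,"y":0,"z":-45,"twist":0},{"x":0,"y":0,"z":0,"twist":0},{"x":0,"y":30,"z":0,"twist":0},{"x":0,"y":30,"z":0,"twist":0},{"x":0,"y":20,"z":0,"twist":0},{"x":0,"y":10,"z":0,"twist":0},{"x":0,"y":0,"z":0,"twist":0},{"x":0,"y":0,"z":0,"twist":0}]'
python3 -m inch '[{"x":0,"y":0,"z":0,"twist":0},{"x":0,"y":0,"z":0,"twist":0},{"x":0,"y":0,"z":0,"twist":0},{"x":0,"y":0,"z":0,"twist":0},{"x":0,"y":0,"z":0,"twist":0}]' -1 25
python3 -m inch '[{"x":0,"y":-15,"z":0,"twist":0},{"x":0,"y":-30,"z":0,"twist":0},{"x":0,"y":-35,"z":0,"twist":0},{"x":0,"y":-30,"z":0,"twist":0},{"x":0,"y":0,"z":40,"twist":0},{"x":0,"y":0,"z":50,"twist":0},{"x":0,"y":0,"z":50,"twist":0},{"x":0,"y":0,"z":50,"twist":-0.05},{"x":0,"y":0,"z":30,"twist":-0.05},{"x":0,"y":0,"z":0,"twist":0},{"x":0,"y":0,"z":0,"twist":0}]'
python3 -c "
from h import *
g,M=where(); print((M.T@(np.array([.380,.248,.219])-g)).round(4))"
```

```text
t: 23.2
tool_pos: [0.6391, -0.1759, 0.276]
orientation: [-1.263, -1.124, 1.123]
force: [0.8, 0.1, -0.4]
opening: 0.0741
t: 23.7
tool_pos: [0.6389, -0.1759, 0.2752]
orientation: [-1.262, -1.124, 1.124]
force: [-0.8, 0.0, 1.7]
opening: 0.0448
t: 24.8
tool_pos: [0.4199, -0.1521, 0.386]
orientation: [-1.219, -1.199, 1.197]
force: [0.8, 0.4, -1.1]
opening: 0.0447
t 24.8 grasp [ 0.4203 -0.1522  0.219 ] x-axis yaw 1.555 y [ 0.002 -0.001 -1.   ] F [ 0.8  0.4 -1.1] open 0.0447
[ 0.3995 -0.0005  0.0467]
```

```bash
python3 -m inch '[{"x":40,"y":0,"z":10,"twist":0},{"x":48,"y":0,"z":10,"twist":0},{"x":48,"y":0,"z":10,"twist":0},{"x":48,"y":0,"z":10,"twist":0},{"x":48,"y":0,"z":7,"twist":0},{"x":48,"y":0,"z":0,"twist":0},{"x":48,"y":0,"z":0,"twist":0},{"x":48,"y":0,"z":0,"twist":0},{"x":25,"y":0,"z":0,"twist":0},{"x":0,"y":0,"z":0,"twist":0},{"x":0,"y":0,"z":0,"twist":0}]'
python3 top.py t6
```

```text
t: 25.9
tool_pos: [0.3794, 0.2505, 0.3848]
orientation: [-1.215, -1.199, 1.2]
force: [-0.0, 0.5, -1.2]
opening: 0.0453
t 25.9 grasp [0.3793 0.2504 0.2178] x-axis yaw 1.558 y [-0.    -0.001 -1.   ] F [-0.   0.5 -1.2] open 0.0453
tray [299 213  16  22 239] (array([ 0.4397, -0.0743]), 0.0691, 0.0491, 0.3) z 0.0264
tray [324 217  88  46 474] (array([ 0.3884, -0.2712]), 0.2808, 0.1406, -88.1) z 0.0296
tray [334 234  65   9 381] (array([ 0.3931, -0.2681]), 0.2086, 0.0265, -88.7) z 0.0297
box [184 212  44  58 274] (array([0.3807, 0.2491]), 0.1811, 0.1414, -0.7) z 0.0592
box [247 215  17  17 216] (array([0.4367, 0.0899]), 0.0517, 0.0515, -89.9) z 0.0609
box [153 253  37  16 116] (array([0.3001, 0.3601]), 0.1239, 0.0404, 69.5) z 0.0595
```

View pics/t6.png

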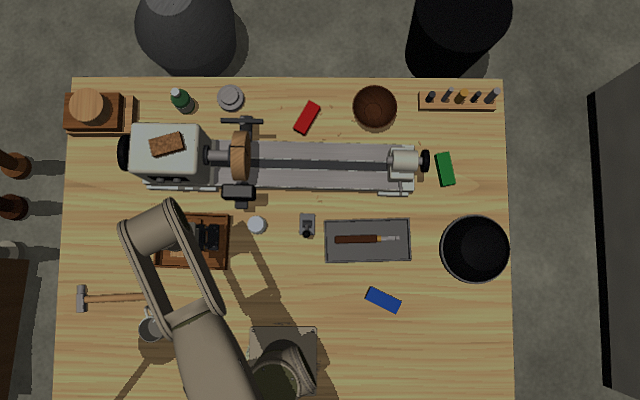

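```bash
python3 -m inch '[{"x":0,"y":40,"z":0,"twist":0},{"x":0,"y":40,"z":0,"twist":0},{"x":0,"y":40,"z":0,"twist":0},{"x":0,"y":30,"z":0,"twist":0},{"x":0,"y":20,"z":0,"twist":0},{"x":0,"y":10,"z":0,"twist":0},{"x":0,"y":3,"z":0,"twist":0},{"x":0,"y":0,"z":0,"twist":0},{"x":0,"y":0,"z":0,"twist":0}]'
python3 -m inch '[{"x":0,"y":0,"z":0,"twist":0},{"x":0,"y":0,"z":0,"twist":0},{"x":0,"y":0,"z":0,"twist":0},{"x":0,"y":-15,"z":0,"twist":0},{"x":0,"y":-40,"z":0,"twist":0},{"x":0,"y":-50,"z":0,"twist":0},{"x":0,"y":-50,"z":0,"twist":0},{"x":0,"y":-50,"z":0,"twist":0},{"x":0,"y":-50,"z":0,"twist":0},{"x":-50,"y":0,"z":0,"twist":0},{"x":-50,"y":0,"z":0,"twist":0},{"x":-30,"y":0,"z":0,"twist":0}]' 0.35
python3 top.py t7
python3 - <<'E'
from h import *
d=np.load("/tmp/top0.npy",allow_pickle=True).item(); P=cloud(d)
d2=np.load("/tmp/scene0.npy",allow_pickle=True).item(); P2=cloud(d2)
for Q in(P,P2):
  m=(Q[...,2]>.245)&(Q[...,0]>.52)&(Q[...,0]<.74)&(Q[...,1]<.17)&(Q[...,1]>.05)
  q=Q[m]; print(len(q), rect(q[:,:2]), q[:,2].max(), np.percentile(q,[1,99],axis=0).round(4).tolist())
  m=(Q[...,2]>.2)&(Q[...,2]<.24)&(Q[...,0]>.52)&(Q[...,0]<.74)&(Q[...,1]<.17)&(Q[...,1]>.05)
  q=Q[m]; print(len(q), np.percentile(q,[1,50,99],axis=0).round(4).tolist())
E
```

```text
t: 26.85
tool_pos: [0.3799, 0.2498, 0.2032]
orientation: [-1.217, -1.2, 1.196]
force: [0.2, -0.1, -0.4]
opening: 0.0451
t: 28.05
tool_pos: [0.3766, 0.1177, 0.4576]
orientation: [-1.218, -1.2, 1.198]
force: [0.7, -0.1, 0.2]
opening: 0.0628
t 28.1 grasp [0.377  0.1176 0.2906] x-axis yaw 1.556 y [ 0.002 -0.001 -1.   ] F [ 0.7 -0.1  0.2] open 0.0628
tray [299 213  16  22 232] (array([ 0.4397, -0.0742]), 0.0689, 0.0492, 0.1) z 0.0264
tray [324 217  88  46 482] (array([ 0.3883, -0.2715]), 0.2811, 0.1403, -88.1) z 0.0293
tray [334 234  65   9 365] (array([ 0.3929, -0.2684]), 0.2095, 0.0261, -87.8) z 0.0296
box [153 211  24  57 234] (array([0.3828, 0.3871]), 0.1864, 0.0738, 7.4) z 0.0596
box [247 215  17   9  98] (array([0.4496, 0.0912]), 0.0511, 0.0256, -82.0) z 0.0598
box [197 252  29  18 103] (array([0.3168, 0.2271]), 0.0902, 0.0538, -89.5) z 0.0597
456 (array([0.6273, 0.1214]), 0.1053, 0.0393, -2.7) 0.2736288327098728 [[0.5783, 0.1027, 0.2456], [0.6784, 0.1407, 0.2703]]
329 [[0.5542, 0.0692, 0.2003], [0.6119, 0.1213, 0.2198], [0.7352, 0.1691, 0.2393]]
688 (array([0.6308, 0.1211]), 0.1046, 0.042, -1.9) 0.2682967346507936 [[0.5816, 0.1008, 0.2455], [0.6808, 0.1415, 0.2671]]
786 [[0.5647, 0.1012, 0.2003], [0.6599, 0.14, 0.219], [0.7034, 0.1682, 0.2394]]
```

View pics/t7.png

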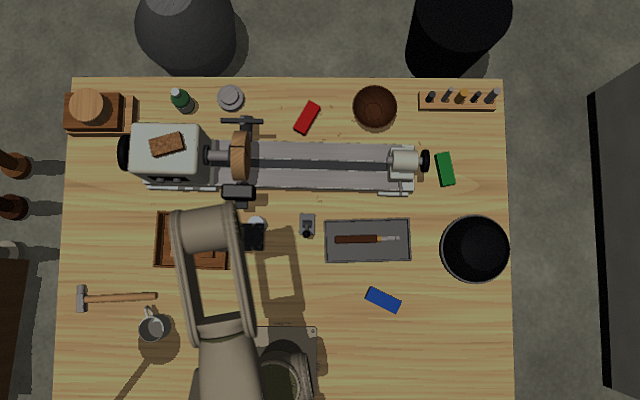

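```bash
python3 -m inch '[{"x":0,"y":-25,"z":-20,"twist":0.008},{"x":2,"y":0,"z":-40,"twist":0},{"x":2,"y":0,"z":-45,"twist":0},{"x":2,"y":0,"z":-45,"twist":0},{"x":1,"y":0,"z":-45,"twist":0},{"x":0,"y":0,"z":0,"twist":0},{"x":0,"y":0,"z":0,"twist":0},{"x":0,"y":0,"z":0,"twist":0}]' 0.5 18
python3 - <<'E'
from h import *
g,M=where(); print((M.T@(np.array([.5764,.1225,.226])-g)).round(4)); d,s=snap("scene","s10")
a=cv2.imread('pics/s10.png')[150:350,300:550]
cv2.imwrite('pics/s10z.png',cv2.resize(a,(750,600)))
E
python3 top.py t8
```

```text
t: 28.9
tool_pos: [0.5716, 0.1225, 0.4824]
orientation: [-1.22, -1.193, 1.192]
force: [0.1, 0.7, -0.3]
opening: 0.0695
t 28.9 grasp [0.5717 0.1225 0.3154] x-axis yaw 1.548 y [ 0.  0. -1.] F [ 0.1  0.7 -0.3] open 0.0695
[ 0.0001  0.0894 -0.0047]
t 28.9 grasp [0.5716 0.1226 0.316 ] x-axis yaw 1.548 y [ 0.002  0.    -1.   ] F [ 0.3  0.4 -0.2] open 0.0697
tray [299 213  16  22 238] (array([ 0.4396, -0.0742]), 0.069, 0.0492, 0.1) z 0.0268
tray [348 217  64  44 221] (array([ 0.3896, -0.3122]), 0.2001, 0.1408, -87.9) z 0.0292
tray [324 219  23  44 142] (array([ 0.3849, -0.1673]), 0.14, 0.0715, 0.2) z 0.0291
tray [334 234  65   9 375] (array([ 0.3932, -0.2684]), 0.2095, 0.0262, -88.7) z 0.0297
box [153 211  36  58 281] (array([0.3836, 0.3556]), 0.1812, 0.1137, -0.7) z 0.0599
box [198 212  30   9  84] (array([0.4662, 0.2257]), 0.0959, 0.0218, 78.2) z 0.0597
box [249 215  15  17 196] (array([0.4373, 0.0858]), 0.0524, 0.0434, 7.5) z 0.0599
```

View pics/s10z.png

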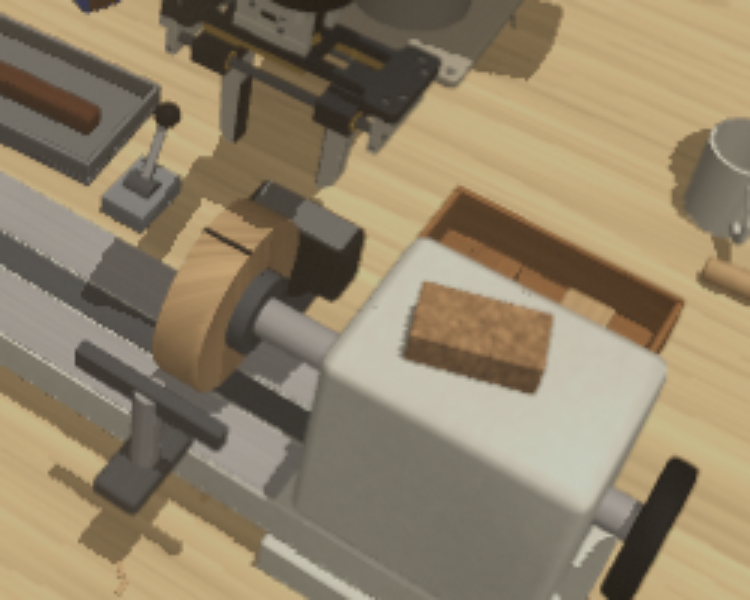

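View pics/t8.png

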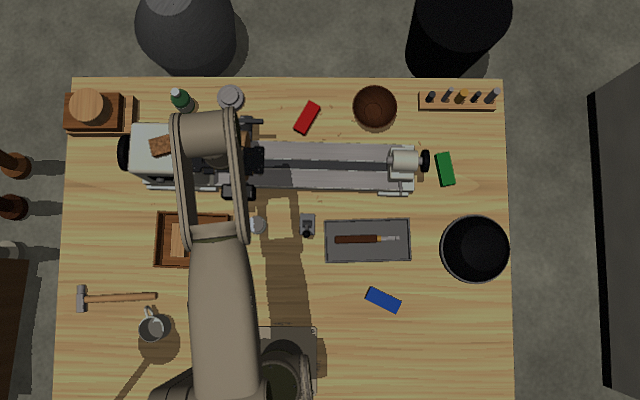

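```bash
python3 -m inch '[{"x":0,"y":25,"z":-5,"twist":0},{"x":0,"y":30,"z":0,"twist":0},{"x":0,"y":20,"z":0,"twist":0},{"x":0,"y":10,"z":0,"twist":0},{"x":0,"y":4,"z":0,"twist":0},{"x":0,"y":0,"z":0,"twist":0},{"x":0,"y":0,"z":0,"twist":0}]'
python3 - <<'E'
from h import *
where(); snap("scene","s11")
a=cv2.imread('pics/s11.png')[150:350,300:550]
cv2.imwrite('pics/s11z.png',cv2.resize(a,(750,600)))
E
```

```text
t: 29.7
tool_pos: [0.5774, 0.1223, 0.3945]
orientation: [-1.221, -1.194, 1.191]
force: [-0.1, -0.5, 0.5]
opening: 0.0695
t 29.7 grasp [0.5778 0.1223 0.2275] x-axis yaw 1.548 y [ 0.003  0.    -1.   ] F [-0.1 -0.5  0.5] open 0.0695
```

View pics/s11z.png

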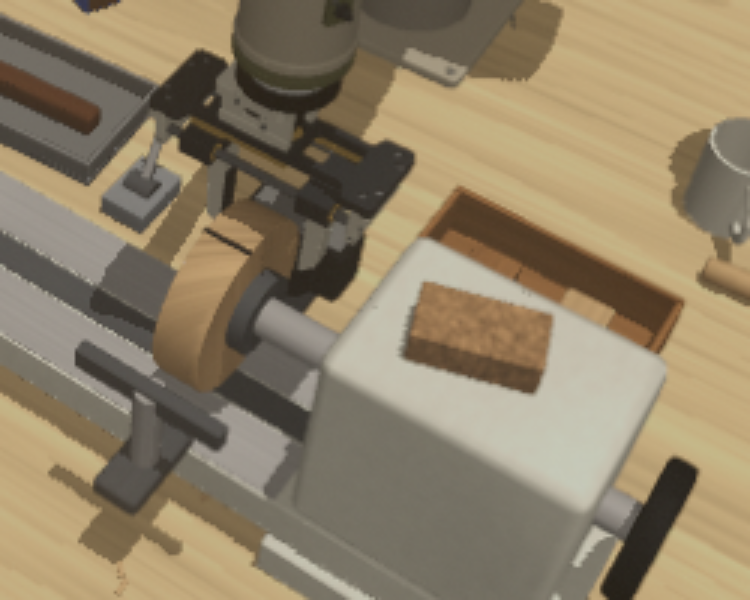

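Straddling the rim. Close, then the first arc.

```bash
python3 -m inch '[{"x":0,"y":0,"z":0,"twist":0},{"x":0,"y":0,"z":0,"twist":0},{"x":0,"y":0,"z":0,"twist":0},{"x":0,"y":0,"z":0,"twist":0},{"x":0,"y":0,"z":0,"twist":0}]' -1 18
python3 -m inch '[{"x":0,"y":-8.4,"z":-7.1,"twist":0},{"x":0,"y":-7.1,"z":-8.4,"twist":0},{"x":0,"y":-5.5,"z":-9.5,"twist":0},{"x":0,"y":-3.8,"z":-10.3,"twist":0},{"x":0,"y":-1.9,"z":-10.8,"twist":0},{"x":0,"y":0,"z":-11,"twist":0}]'
python3 - <<'E'
from h import *
where(); snap("scene","s12")
a=cv2.imread('pics/s12.png')[150:350,300:550]
cv2.imwrite('pics/s12z.png',cv2.resize(a,(750,600)))
E
```

```text
t: 30.25
tool_pos: [0.5772, 0.1226, 0.3928]
orientation: [-1.219, -1.193, 1.192]
force: [0.5, 3.4, 0.3]
opening: 0.0396
t: 30.85
tool_pos: [0.6337, 0.1215, 0.4181]
orientation: [-1.215, -1.189, 1.195]
force: [-6.4, 2.6, -1.8]
opening: 0.0403
t 30.9 grasp [0.6328 0.1216 0.2511] x-axis yaw 1.549 y [-0.005  0.001 -1.   ] F [-6.4  2.6 -1.8] open 0.0403
```

View pics/s12z.png

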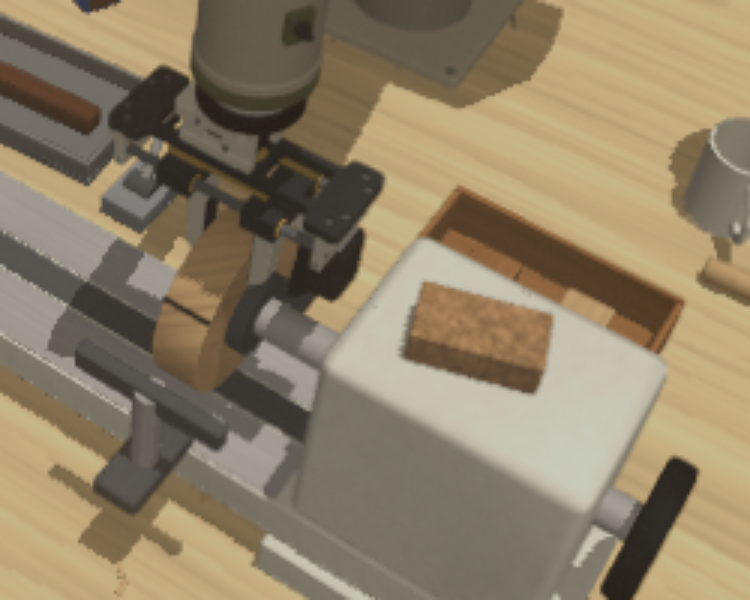

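```bash
python3 -m inch '[{"x":0,"y":1.9,"z":-10.8,"twist":0},{"x":0,"y":3.8,"z":-10.3,"twist":0},{"x":0,"y":5.5,"z":-9.5,"twist":0},{"x":0,"y":7.1,"z":-8.4,"twist":0},{"x":0,"y":8.4,"z":-7.1,"twist":0},{"x":0,"y":0,"z":0,"twist":0},{"x":0,"y":0,"z":0,"twist":0}]'
python3 -m inch '[{"x":0,"y":0,"z":0,"twist":0},{"x":0,"y":0,"z":0,"twist":0},{"x":0,"y":0,"z":0,"twist":0},{"x":0,"y":0,"z":0,"twist":0},{"x":0,"y":-20,"z":0,"twist":0},{"x":0,"y":-20,"z":0,"twist":0},{"x":0,"y":0,"z":0,"twist":0}]' 0.5
python3 - <<'E'
from h import *
where(); snap("scene","s13")
a=cv2.imread('pics/s13.png')[150:350,300:550]
cv2.imwrite('pics/s13z.png',cv2.resize(a,(750,600)))
E
```

```text
t: 31.6
tool_pos: [0.6812, 0.1204, 0.3928]
orientation: [-1.221, -1.195, 1.19]
force: [6.6, 4.0, -3.4]
opening: 0.04
t: 32.3
tool_pos: [0.6809, 0.1198, 0.4367]
orientation: [-1.224, -1.197, 1.189]
force: [-0.0, 0.1, 0.1]
opening: 0.0697
t 32.3 grasp [0.6818 0.1199 0.2697] x-axis yaw 1.548 y [ 0.006  0.001 -1.   ] F [-0.   0.1  0.1] open 0.0697
```

View pics/s13z.png

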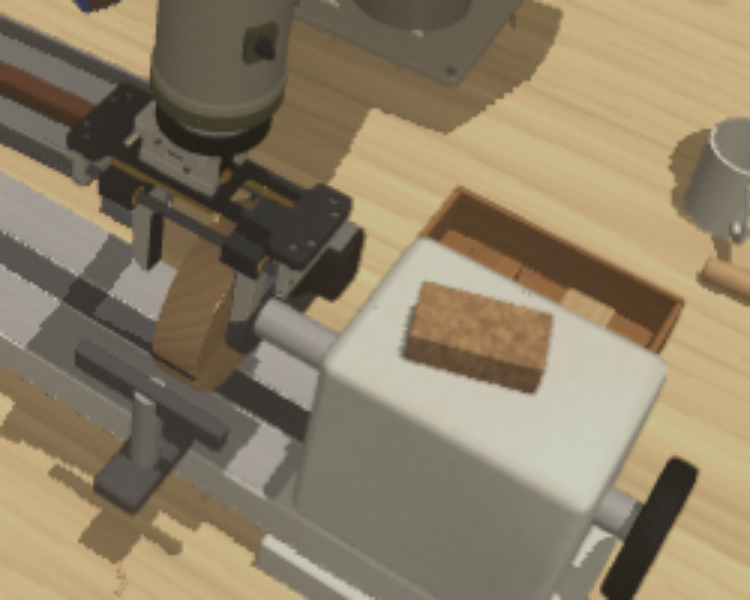

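```bash
python3 -m inch '[{"x":0,"y":0,"z":35,"twist":0},{"x":0,"y":0,"z":35,"twist":0},{"x":0,"y":0,"z":33,"twist":0},{"x":0,"y":0,"z":0,"twist":0},{"x":0,"y":20,"z":0,"twist":0},{"x":0,"y":20,"z":0,"twist":0},{"x":0,"y":0,"z":0,"twist":0},{"x":0,"y":0,"z":0,"twist":0}]'
python3 - <<'E'
from h import *
g,M=where(); print((M.T@(np.array([.5764,.1225,.226])-g)).round(4))
E
```

```text
t: 33.15
tool_pos: [0.5774, 0.1221, 0.3919]
orientation: [-1.219, -1.191, 1.193]
force: [0.6, -0.7, 0.9]
opening: 0.0701
t 33.1 grasp [0.5771 0.1221 0.2249] x-axis yaw 1.548 y [-0.002 -0.    -1.   ] F [ 0.6 -0.7  0.9] open 0.0701
[ 0.0004 -0.0011  0.0007]
```

```bash
python3 -m inch '[{"x":0,"y":0,"z":0,"twist":0},{"x":0,"y":0,"z":0,"twist":0},{"x":0,"y":0,"z":0,"twist":0},{"x":0,"y":0,"z":0,"twist":0},{"x":0,"y":0,"z":0,"twist":0}]' -1 18
python3 -m inch '[{"x":0,"y":-4.4,"z":-3.3,"twist":0},{"x":0,"y":-7.8,"z":-7.8,"twist":0},{"x":0,"y":-6.3,"z":-9,"twist":0},{"x":0,"y":-4.6,"z":-10,"twist":0},{"x":0,"y":-2.8,"z":-10.6,"twist":0},{"x":0,"y":-1,"z":-10.9,"twist":0},{"x":0,"y":1,"z":-10.9,"twist":0},{"x":0,"y":2.8,"z":-10.6,"twist":0},{"x":0,"y":4.6,"z":-10,"twist":0},{"x":0,"y":6.3,"z":-9,"twist":0},{"x":0,"y":4,"z":-4,"twist":0},{"x":0,"y":2.5,"z":-2.5,"twist":0}]'
python3 -m inch '[{"x":0,"y":2.5,"z":-2.2,"twist":0},{"x":0,"y":2,"z":-1.5,"twist":0},{"x":0,"y":1,"z":-0.7,"twist":0},{"x":0,"y":0,"z":0,"twist":0}]'
python3 -m inch '[{"x":0,"y":0,"z":0,"twist":0},{"x":0,"y":0,"z":0,"twist":0},{"x":0,"y":0,"z":0,"twist":0},{"x":0,"y":0,"z":0,"twist":0},{"x":0,"y":-20,"z":0,"twist":0},{"x":0,"y":-20,"z":0,"twist":0},{"x":0,"y":0,"z":35,"twist":0},{"x":0,"y":0,"z":35,"twist":0},{"x":0,"y":0,"z":33,"twist":0},{"x":0,"y":0,"z":0,"twist":0},{"x":0,"y":0,"z":0,"twist":0}]' 0.5
python3 - <<'E'
from h import *
where(); snap("scene","s14")
a=cv2.imread('pics/s14.png')[150:350,300:550]
cv2.imwrite('pics/s14z.png',cv2.resize(a,(750,600)))
E
```

```text
t: 33.65
tool_pos: [0.5775, 0.1227, 0.3933]
orientation: [-1.22, -1.194, 1.191]
force: [1.5, 3.2, 0.8]
opening: 0.0404
t: 34.85
tool_pos: [0.6765, 0.1205, 0.3997]
orientation: [-1.22, -1.194, 1.192]
force: [-2.4, 4.1, 4.9]
opening: 0.0396
t: 35.25
tool_pos: [0.6808, 0.1204, 0.3946]
orientation: [-1.221, -1.195, 1.191]
force: [0.4, 3.7, 3.9]
opening: 0.0399
t: 36.35
tool_pos: [0.577, 0.1222, 0.4333]
orientation: [-1.22, -1.193, 1.192]
force: [0.5, -0.0, 1.1]
opening: 0.07
t 36.4 grasp [0.5771 0.1222 0.2663] x-axis yaw 1.548 y [ 0.001 -0.    -1.   ] F [ 0.5 -0.   1.1] open 0.0700
```

View pics/s14z.png

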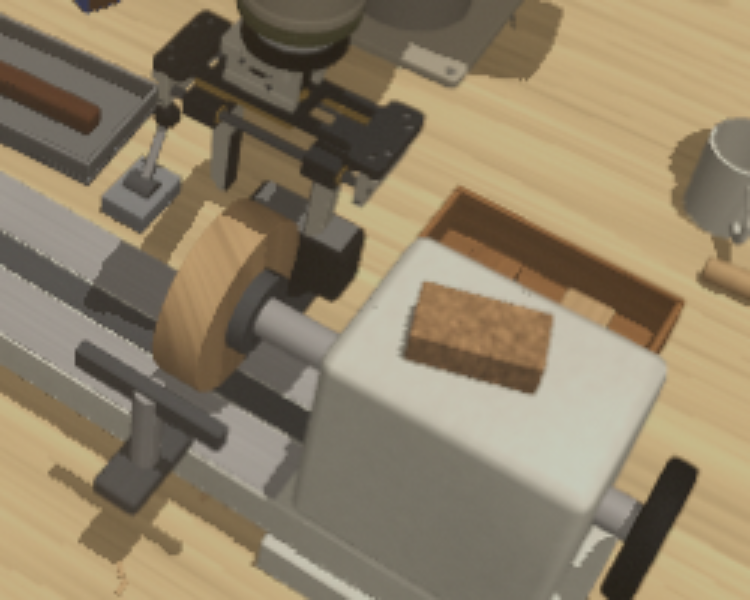

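```bash
python3 -m inch '[{"x":0,"y":20,"z":0,"twist":0},{"x":0,"y":20,"z":0,"twist":0},{"x":0,"y":0,"z":0,"twist":0},{"x":0,"y":0,"z":0,"twist":0}]'
python3 -m inch '[{"x":0,"y":0,"z":0,"twist":0},{"x":0,"y":0,"z":0,"twist":0},{"x":0,"y":0,"z":0,"twist":0},{"x":0,"y":0,"z":0,"twist":0},{"x":0,"y":0,"z":0,"twist":0}]' -1 18
python3 -m inch '[{"x":0,"y":-4.4,"z":-3.3,"twist":0},{"x":0,"y":-7.8,"z":-7.8,"twist":0},{"x":0,"y":-6.3,"z":-9,"twist":0},{"x":0,"y":-4.6,"z":-10,"twist":0},{"x":0,"y":-2.8,"z":-10.6,"twist":0},{"x":0,"y":-1,"z":-10.9,"twist":0},{"x":0,"y":1,"z":-10.9,"twist":0},{"x":0,"y":2.8,"z":-10.6,"twist":0},{"x":0,"y":4.6,"z":-10,"twist":0},{"x":0,"y":6.3,"z":-9,"twist":0},{"x":0,"y":4,"z":-4,"twist":0},{"x":0,"y":2.5,"z":-2.5,"twist":0}]'
python3 -m inch '[{"x":0,"y":2.5,"z":-2.2,"twist":0},{"x":0,"y":2,"z":-1.5,"twist":0},{"x":0,"y":1,"z":-0.7,"twist":0},{"x":0,"y":0,"z":0,"twist":0}]'
python3 -m inch '[{"x":0,"y":0,"z":0,"twist":0},{"x":0,"y":0,"z":0,"twist":0},{"x":0,"y":0,"z":0,"twist":0},{"x":0,"y":0,"z":0,"twist":0},{"x":0,"y":-20,"z":0,"twist":0},{"x":0,"y":-20,"z":0,"twist":0},{"x":0,"y":0,"z":35,"twist":0},{"x":0,"y":0,"z":35,"twist":0},{"x":0,"y":0,"z":33,"twist":0},{"x":0,"y":0,"z":0,"twist":0},{"x":0,"y":0,"z":0,"twist":0}]' 0.5
python3 - <<'E'
from h import *
where(); snap("scene","s15")
a=cv2.imread('pics/s15.png')[150:350,300:550]
cv2.imwrite('pics/s15z.png',cv2.resize(a,(750,600)))
E
```

```text
t: 36.8
tool_pos: [0.578, 0.1221, 0.3929]
orientation: [-1.22, -1.192, 1.193]
force: [-0.1, -0.2, 1.0]
opening: 0.0696
t: 37.3
tool_pos: [0.5775, 0.1226, 0.3935]
orientation: [-1.22, -1.194, 1.191]
force: [0.6, 3.3, 2.6]
opening: 0.0402
t: 38.5
tool_pos: [0.6764, 0.1205, 0.3999]
orientation: [-1.22, -1.194, 1.192]
force: [-2.2, 4.1, 6.7]
opening: 0.0398
t: 38.9
tool_pos: [0.6808, 0.1204, 0.3948]
orientation: [-1.221, -1.195, 1.191]
force: [0.1, 3.5, 4.2]
opening: 0.0399
t: 40.0
tool_pos: [0.577, 0.1222, 0.4335]
orientation: [-1.22, -1.193, 1.192]
force: [0.3, -0.4, -0.1]
opening: 0.0698
t 40.0 grasp [0.5771 0.1222 0.2665] x-axis yaw 1.548 y [ 0.001 -0.    -1.   ] F [ 0.3 -0.4 -0.1] open 0.0698
```

View pics/s15z.png

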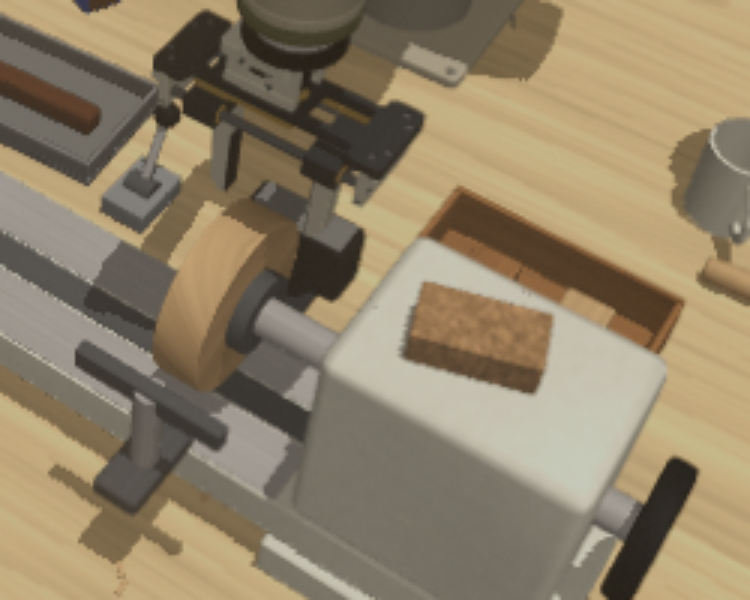

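```bash
python3 -m inch '[{"x":0,"y":20,"z":0,"twist":0},{"x":0,"y":20,"z":0,"twist":0},{"x":0,"y":0,"z":0,"twist":0},{"x":0,"y":0,"z":0,"twist":0}]'
python3 -m inch '[{"x":0,"y":0,"z":0,"twist":0},{"x":0,"y":0,"z":0,"twist":0},{"x":0,"y":0,"z":0,"twist":0},{"x":0,"y":0,"z":0,"twist":0},{"x":0,"y":0,"z":0,"twist":0}]' -1 18
python3 -m inch '[{"x":0,"y":-4.4,"z":-3.3,"twist":0},{"x":0,"y":-7.8,"z":-7.8,"twist":0},{"x":0,"y":-6.3,"z":-9,"twist":0},{"x":0,"y":-4.6,"z":-10,"twist":0},{"x":0,"y":-2.8,"z":-10.6,"twist":0},{"x":0,"y":-1,"z":-10.9,"twist":0},{"x":0,"y":1,"z":-10.9,"twist":0},{"x":0,"y":2.8,"z":-10.6,"twist":0},{"x":0,"y":4.6,"z":-10,"twist":0},{"x":0,"y":6.3,"z":-9,"twist":0},{"x":0,"y":4,"z":-4,"twist":0},{"x":0,"y":2.5,"z":-2.5,"twist":0}]'
python3 -m inch '[{"x":0,"y":2.5,"z":-2.2,"twist":0},{"x":0,"y":2,"z":-1.5,"twist":0},{"x":0,"y":1,"z":-0.7,"twist":0},{"x":0,"y":0,"z":0,"twist":0}]'
python3 -m inch '[{"x":0,"y":0,"z":0,"twist":0},{"x":0,"y":0,"z":0,"twist":0},{"x":0,"y":0,"z":0,"twist":0},{"x":0,"y":0,"z":0,"twist":0},{"x":0,"y":-25,"z":0,"twist":0},{"x":0,"y":-40,"z":0,"twist":0},{"x":0,"y":-25,"z":30,"twist":0},{"x":0,"y":0,"z":48,"twist":0},{"x":0,"y":0,"z":48,"twist":0},{"x":0,"y":0,"z":0,"twist":0},{"x":0,"y":0,"z":0,"twist":0}]' 0.5
python3 - <<'E'
from h import *
where(); snap("scene","s16")
a=cv2.imread('pics/s16.png')[150:350,300:550]
cv2.imwrite('pics/s16z.png',cv2.resize(a,(750,600)))
E
```

```text
t: 40.45
tool_pos: [0.5781, 0.1221, 0.3931]
orientation: [-1.22, -1.192, 1.193]
force: [-0.0, -0.5, 0.3]
opening: 0.0696
t: 40.95
tool_pos: [0.5775, 0.1227, 0.3937]
orientation: [-1.22, -1.194, 1.191]
force: [0.3, 2.8, 0.8]
opening: 0.0401
t: 42.15
tool_pos: [0.6765, 0.1205, 0.4001]
orientation: [-1.22, -1.194, 1.192]
force: [-1.9, 3.7, 6.8]
opening: 0.0401
t: 42.55
tool_pos: [0.6808, 0.1204, 0.395]
orientation: [-1.221, -1.195, 1.191]
force: [-0.0, 3.4, 4.8]
opening: 0.0397
t: 43.65
tool_pos: [0.5534, 0.1227, 0.4837]
orientation: [-1.22, -1.193, 1.192]
force: [0.6, 0.7, 0.1]
opening: 0.0699
t 43.6 grasp [0.5535 0.1227 0.3167] x-axis yaw 1.548 y [ 0.001 -0.    -1.   ] F [0.6 0.7 0.1] open 0.0699
```

View pics/s16z.png

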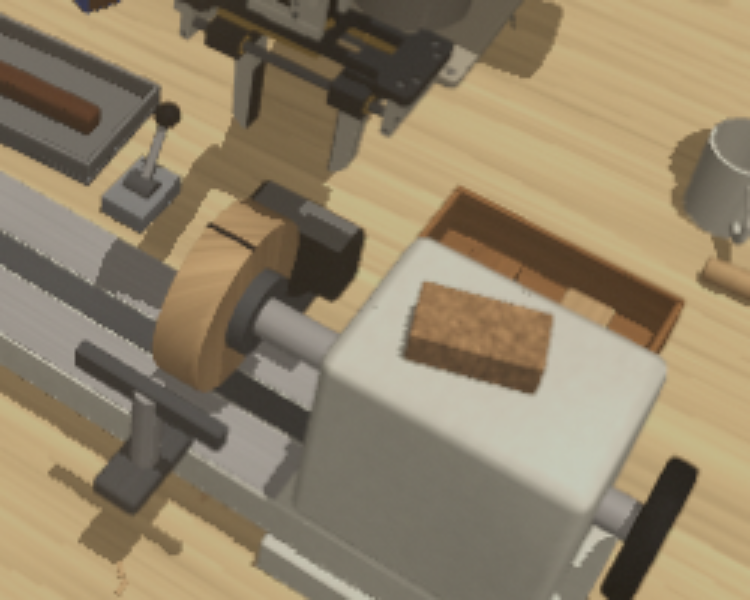

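```bash
python3 -m inch '[{"x":0,"y":0,"z":-24,"twist":0},{"x":0,"y":30,"z":0,"twist":0},{"x":0,"y":30,"z":0,"twist":0},{"x":0,"y":20,"z":0,"twist":0},{"x":0,"y":10,"z":0,"twist":0},{"x":0,"y":0,"z":0,"twist":0},{"x":0,"y":0,"z":0,"twist":0}]'
python3 -c "
from h import *
where()"
python3 -m inch '[{"x":0,"y":0,"z":0,"twist":0},{"x":0,"y":0,"z":0,"twist":0},{"x":0,"y":0,"z":0,"twist":0},{"x":0,"y":0,"z":0,"twist":0},{"x":0,"y":0,"z":0,"twist":0}]' -1 25
python3 -m inch '[{"x":0,"y":-4.4,"z":-3.3,"twist":0},{"x":0,"y":-7.8,"z":-7.8,"twist":0},{"x":0,"y":-6.3,"z":-9,"twist":0},{"x":0,"y":-4.6,"z":-10,"twist":0},{"x":0,"y":-2.8,"z":-10.6,"twist":0},{"x":0,"y":-1,"z":-10.9,"twist":0},{"x":0,"y":1,"z":-10.9,"twist":0},{"x":0,"y":2.8,"z":-10.6,"twist":0},{"x":0,"y":4.6,"z":-10,"twist":0},{"x":0,"y":6.3,"z":-9,"twist":0},{"x":0,"y":4,"z":-4,"twist":0},{"x":0,"y":2.5,"z":-2.5,"twist":0}]'
python3 -m inch '[{"x":0,"y":2.5,"z":-2.2,"twist":0},{"x":0,"y":2,"z":-1.5,"twist":0},{"x":0,"y":1,"z":-0.7,"twist":0},{"x":0,"y":0,"z":0,"twist":0}]'
python3 -m inch '[{"x":0,"y":0,"z":0,"twist":0},{"x":0,"y":0,"z":0,"twist":0},{"x":0,"y":0,"z":0,"twist":0},{"x":0,"y":0,"z":0,"twist":0},{"x":0,"y":-25,"z":0,"twist":0},{"x":0,"y":-40,"z":0,"twist":0},{"x":0,"y":-25,"z":30,"twist":0},{"x":0,"y":0,"z":48,"twist":0},{"x":0,"y":0,"z":48,"twist":0},{"x":0,"y":0,"z":0,"twist":0},{"x":0,"y":0,"z":0,"twist":0}]' 0.5
python3 - <<'E'
from h import *
where(); snap("scene","s17")
a=cv2.imread('pics/s17.png')[150:350,300:550]
cv2.imwrite('pics/s17z.png',cv2.resize(a,(750,600)))
E
```

```text
t: 44.4
tool_pos: [0.5793, 0.1221, 0.3944]
orientation: [-1.221, -1.193, 1.192]
force: [0.3, -0.5, 0.9]
opening: 0.0694
t 44.4 grasp [0.5795 0.1222 0.2274] x-axis yaw 1.548 y [ 0.001  0.    -1.   ] F [ 0.3 -0.5  0.9] open 0.0694
t: 44.9
tool_pos: [0.5784, 0.1226, 0.3939]
orientation: [-1.22, -1.194, 1.191]
force: [-0.2, 3.0, 1.5]
opening: 0.04
t: 46.1
tool_pos: [0.6773, 0.1205, 0.4003]
orientation: [-1.219, -1.194, 1.192]
force: [-3.8, 3.5, 7.6]
opening: 0.0402
t: 46.5
tool_pos: [0.6818, 0.1203, 0.3955]
orientation: [-1.221, -1.195, 1.191]
force: [-0.0, 3.5, 5.4]
opening: 0.0398
t: 47.6
tool_pos: [0.5544, 0.1227, 0.4838]
orientation: [-1.22, -1.193, 1.192]
force: [0.7, -0.0, 0.1]
opening: 0.0696
t 47.6 grasp [0.5545 0.1227 0.3168] x-axis yaw 1.548 y [ 0.001 -0.    -1.   ] F [ 0.7 -0.   0.1] open 0.0696
```

View pics/s17z.png

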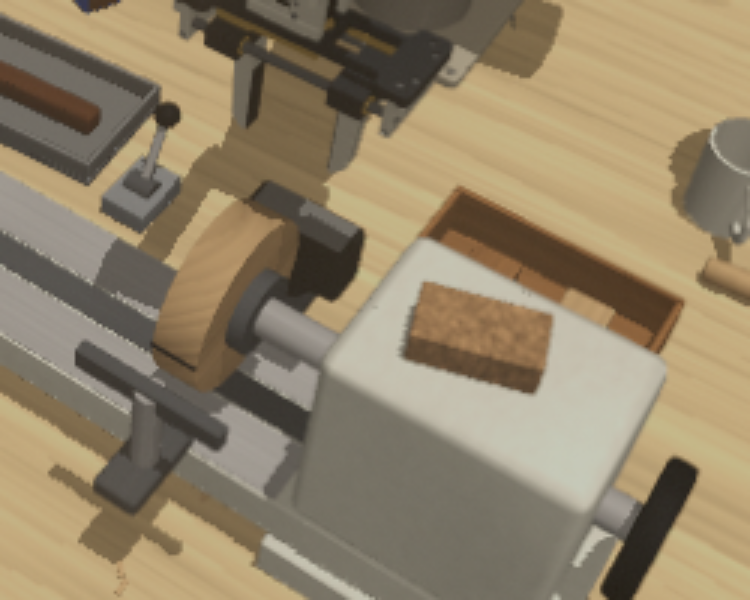

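```bash
python3 -m inch '[{"x":0,"y":0,"z":40,"twist":0},{"x":0,"y":0,"z":45,"twist":0},{"x":-20,"y":0,"z":40,"twist":0},{"x":-30,"y":0,"z":35,"twist":0},{"x":-35,"y":0,"z":32,"twist":0},{"x":-45,"y":0,"z":0,"twist":0},{"x":-45,"y":0,"z":0,"twist":0},{"x":-28,"y":0,"z":0,"twist":0},{"x":0,"y":40,"z":0,"twist":0},{"x":0,"y":40,"z":0,"twist":0},{"x":0,"y":0,"z":0,"twist":0},{"x":0,"y":0,"z":0,"twist":0}]' -1 20
python3 top.py t9
python3 - <<'E'
from h import *
snap("scene","s18"); d,s=snap("wrist","w3")
d=imaging.read_camera("scene"); P=cloud(d); c=d["color"].astype(int)
m=(c.sum(2)<150)&(P[...,2]>.075)&(P[...,2]<.12)&(abs(P[...,1]+.076)<.05)&(P[...,0]>.35)&(P[...,0]<.5)
print(m.sum(),P[m].mean(0),P[m].max(0),P[m].min(0))
E
```

```text
t: 48.85
tool_pos: [0.3595, -0.0762, 0.4046]
orientation: [-1.219, -1.192, 1.192]
force: [-0.1, -0.0, 0.1]
opening: 0.0003
t 48.9 grasp [ 0.3594 -0.0762  0.2376] x-axis yaw 1.548 y [-0.001  0.    -1.   ] F [-0.1 -0.   0.1] open 0.0003
tray [300 213  15   8  65] (array([ 0.4685, -0.0777]), 0.0507, 0.0204, 72.3) z 0.0259
tray [324 217  88  45 345] (array([ 0.3886, -0.273 ]), 0.2797, 0.1406, -88.1) z 0.0293
tray [341 234  58   9 334] (array([ 0.3933, -0.2797]), 0.1871, 0.0259, -88.7) z 0.0293
box [153 211  75  59 607] (array([0.3826, 0.2961]), 0.2356, 0.181, 88.1) z 0.0596
box [247 215  17  17 213] (array([0.4362, 0.0903]), 0.052, 0.0505, 70.7) z 0.0607
46 [ 0.40918681 -0.07147664  0.09897323] [ 0.41820597 -0.06364945  0.1082442 ] [ 0.3985094  -0.08461359  0.08922946]
```

View pics/s18.png

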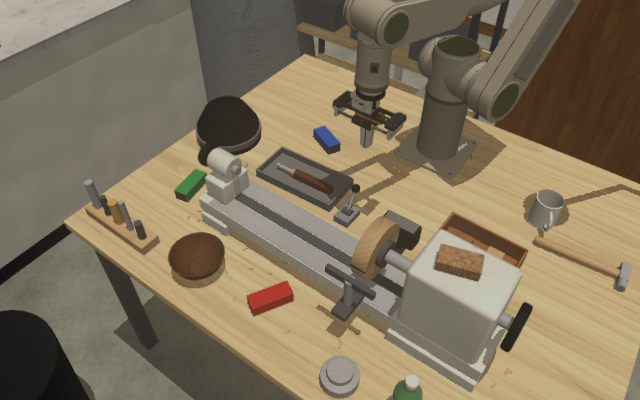

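View pics/t9.png

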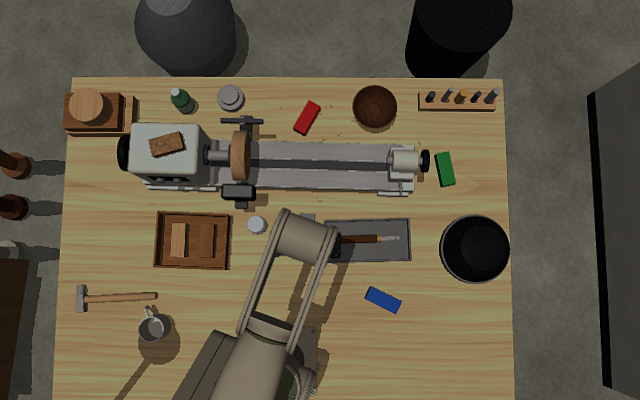

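```bash
python3 -m inch '[{"x":0,"y":40,"z":0,"twist":0},{"x":0,"y":40,"z":0,"twist":0},{"x":0,"y":40,"z":0,"twist":0},{"x":0,"y":18,"z":0,"twist":0},{"x":0,"y":6,"z":0,"twist":0},{"x":0,"y":0,"z":0,"twist":0},{"x":0,"y":0,"z":0,"twist":0}]'
python3 -m inch '[{"x":1,"y":0,"z":-10,"twist":0},{"x":0,"y":0,"z":-10,"twist":0},{"x":0,"y":0,"z":-10,"twist":0},{"x":0,"y":0,"z":-10,"twist":0},{"x":0,"y":0,"z":-10,"twist":0},{"x":0,"y":0,"z":-10,"twist":0},{"x":0,"y":0,"z":-10,"twist":0},{"x":0,"y":0,"z":-10,"twist":0},{"x":0,"y":0,"z":0,"twist":0}]'
python3 - <<'E'
from h import *
where(); snap("scene","s19")
a=cv2.imread('pics/s19.png')[120:270,260:460]
cv2.imwrite('pics/s19z.png',cv2.resize(a,(800,600)))
E
```

```text
t: 49.75
tool_pos: [0.3598, -0.0761, 0.2616]
orientation: [-1.223, -1.194, 1.192]
force: [0.1, -0.2, -0.4]
opening: 0.0004
t: 50.65
tool_pos: [0.4405, -0.077, 0.2616]
orientation: [-1.223, -1.195, 1.192]
force: [-0.9, 1.1, -1.1]
opening: 0.0006
t 50.6 grasp [ 0.441  -0.0771  0.0946] x-axis yaw 1.548 y [ 0.003 -0.001 -1.   ] F [-0.9  1.1 -1.1] open 0.0006
```

View pics/s19z.png

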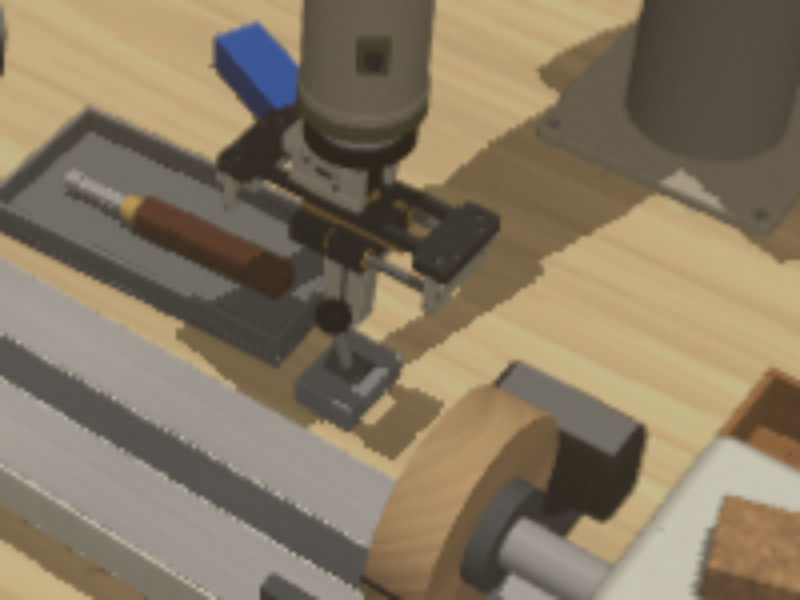

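Lever is moving over; push on until the stop makes itself felt.

```bash
python3 -m inch '[{"x":0,"y":0,"z":-6,"twist":0},{"x":0,"y":0,"z":-5,"twist":0},{"x":0,"y":0,"z":-3,"twist":0},{"x":0,"y":0,"z":0,"twist":0}]'
python3 -m inch '[{"x":0,"y":0,"z":-3,"twist":0},{"x":0,"y":0,"z":0,"twist":0},{"x":0,"y":0,"z":0,"twist":0}]'
python3 -m inch '[{"x":0,"y":0,"z":-2,"twist":0},{"x":0,"y":0,"z":0,"twist":0},{"x":0,"y":0,"z":0,"twist":0}]'
```

```text
t: 51.1
tool_pos: [0.4532, -0.077, 0.2597]
orientation: [-1.22, -1.193, 1.192]
force: [-0.5, 0.3, 0.5]
opening: 0.0006
t: 51.4
tool_pos: [0.455, -0.077, 0.2591]
orientation: [-1.217, -1.19, 1.194]
force: [-7.3, 0.8, 4.6]
opening: 0.0003
t: 51.7
tool_pos: [0.4562, -0.077, 0.2589]
orientation: [-1.215, -1.188, 1.195]
force: [-14.6, 0.6, 10.5]
opening: 0.0004
```

```bash
python3 -m inch '[{"x":0,"y":0,"z":10,"twist":0},{"x":0,"y":0,"z":30,"twist":0},{"x":0,"y":0,"z":40,"twist":0},{"x":0,"y":-40,"z":10,"twist":0},{"x":0,"y":-50,"z":0,"twist":0},{"x":0,"y":-50,"z":0,"twist":0},{"x":0,"y":-50,"z":0,"twist":0},{"x":0,"y":0,"z":0,"twist":0},{"x":0,"y":0,"z":0,"twist":0}]'
python3 top.py t10
python3 - <<'E'
from h import *
snap("scene","s20")
d=imaging.read_camera("scene"); P=cloud(d); c=d["color"].astype(int)
m=(c.sum(2)<150)&(P[...,2]>.075)&(P[...,2]<.12)&(abs(P[...,1]+.076)<.05)&(P[...,0]>.35)&(P[...,0]<.52)
print(m.sum(),P[m].mean(0),P[m].max(0),P[m].min(0))
E
```

```text
t: 52.6
tool_pos: [0.368, -0.0752, 0.451]
orientation: [-1.224, -1.195, 1.191]
force: [0.3, -0.0, -0.5]
opening: 0.0006
t 52.6 grasp [ 0.3687 -0.0754  0.284 ] x-axis yaw 1.548 y [ 0.004 -0.001 -1.   ] F [ 0.3 -0.  -0.5] open 0.0006
tray [325 217  87  46 300] (array([ 0.3883, -0.2724]), 0.2794, 0.1403, -88.1) z 0.029
tray [333 218  41   3  78] (array([ 0.4541, -0.226 ]), 0.1311, 0.0066, -88.7) z 0.0287
tray [341 234  58   9 317] (array([ 0.3935, -0.2799]), 0.1874, 0.0261, -88.4) z 0.03
box [153 211  75  59 620] (array([0.3825, 0.2958]), 0.2351, 0.181, 88.0) z 0.0595
box [247 215  17  17 221] (array([0.4371, 0.0899]), 0.0518, 0.0518, -86.7) z 0.06
60 [ 0.48323918 -0.07449817  0.09899306] [ 0.4905322  -0.06502484  0.1069095 ] [ 0.46941763 -0.08648061  0.08304426]
```

View pics/s20.png

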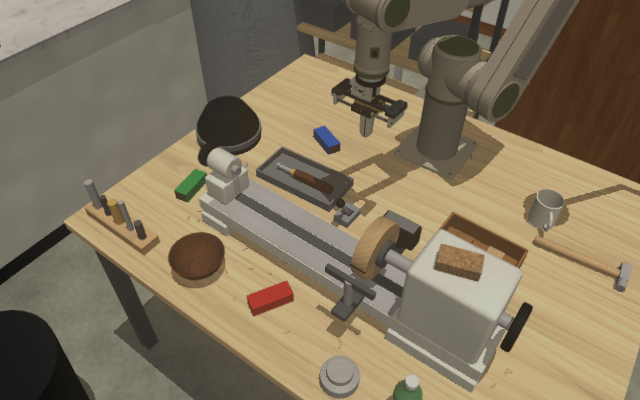

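View pics/t10.png

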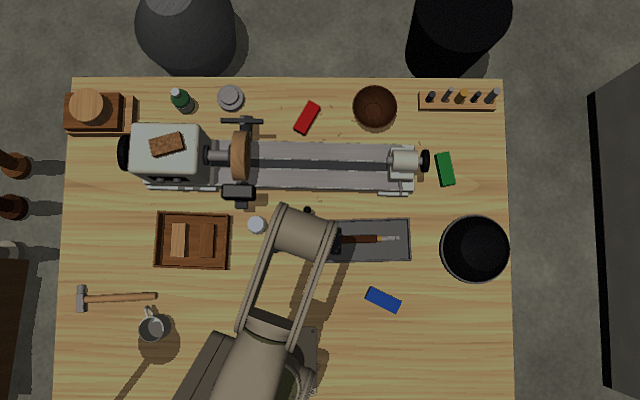

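```bash
python3 -c "
from plant import robot
print(robot.close_job())"
```

```text
the job is handed in; nothing more can be done
None
```

I cleared the bed, turned the blank past one full turn, threw the lever to its stop and handed the job in at about 53 s. No verdict was reported.

- **Clearing:** Two offcuts and one gouge were on the bed. The brown offcut lay too close to the tailstock for the gripper body, so I drag-shifted it along the bed before lifting it. In the last top view both offcuts are in the scrap box, and the gouge lies inside the tray, clear of its walls. The tray and box had not moved.
- **Blank:** The tool rest stands on the far side, so I turned the top away from the robot, in five pinched strokes. The blank slipped a little in the pads. After four strokes the pencil line was back at or just short of its start, so I added a fifth. By eye the total is about 440°.
- **Direction:** At the end of the first stroke the tool felt a small forward push from the blank. I can't rule out a tiny backward settling there, though none was visible. I slowed the ends of the later strokes.
- **Lever:** I pushed it until the stop gave 14.6 N. The visible part of the ball ended about 74 mm further over (x ≈ 0.409 to 0.483 m), and it stayed there after I backed off. The full throw is about 77 mm, and the lever may have started slightly off zero.
- **Left alone:** The wax jar measured in the same place throughout. I checked the sanding block and the coloured look-alikes only by eye; they looked unmoved.

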